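# Put the wooden rib away in the sliding-door tool case

## Task

Put the wooden rib that stands in the small grey clay pot away in the tool case: slide the case's right-hand door as far as it goes behind the left-hand door, stand the rib upright in the empty slotted block, all the way down, let go of it and shut the same door fully again until its catch holds it. Push the door by its hand slot without forcing it against its stops and do not ram the rib into the block; leave the red scraper in its block, the left-hand door shut and the pot standing.

Things in the scene. Friction and masses are not known exactly. Their poses are not given: they have to be found in the camera images.
- tool_case: Fixed light-wood tool case, 150 deep (x) x 444 wide (y), front sloping 10 deg like a desk: 107 mm high towards the robot, 147 at its back. Two brown sliding doors lie in the slope on a double aluminium track along y, frame open y -210 to +210. Track lips stand 3 mm above the left door. Origin: centre of the underside; x to the back, y to the robot's left, z up.
- rear_door (a joint): Right-hand (-y) door, inner track, 140x222x6 mm. 0 = shut (y -210 to +12 of the case), grows to +y behind (under) the left door, to a rubber buffer at 0.142 m (3 N per mm, 4 mm soft, as at 0). Starts ajar. Drag 1.5 to 4 N. From 12 mm before shut a sprung ball catch resists with about 8 N; within 5 mm of shut it pulls the door home and holds it. Open, it leaves the bay free from y -210 to -68.
- front_door (a joint): Left-hand (+y) door, outer track, 140x222x6 mm, covers y -12 to +210 of the case when shut; its top face is 8.5 mm above the right door's. 0 = shut (must stay so), grows to -y, up to 0.142 m. Drag 1.5 N.
- rear_door_slot (a point): Centre of the right door's hand slot, in the door's top face, 126 mm above the case's underside; moves with the door. Black-edged hole through the 6 mm board, 36 mm along y x 76 mm along x, centre 34 mm from the door's right edge; no handle. 10 mm is free under the board. Door fully open, the slot ends 4 mm short of the left door's edge. x up the slope to the back, y along the travel to open.
- free_block: Empty one of two fixed dark wooden blocks in the right-hand bay, under the right door, 165 and 113 mm to -y of the case's centre (which is empty varies). 70 (x) x 40 (y) x 50 mm high. Origin: centre of its underside, 8 mm above the case's underside; axes as the case.
- free_slot (a point): Centre of the slot's floor in the empty block, 13 mm above the case's underside; axes as the case, z up. The slot is 44 mm long (x) x 10 mm wide (y), 45 mm deep, 2 mm chamfer at the mouth, open above.
- wood_rib: Half-moon wooden rib, 40 (x) x 89 (y, length) x 7.5 mm (z), 0.02 to 0.05 kg, 30 mm wide 20 mm from an end, 18 mm at 5 mm. Origin: centre of one flat face; z through the thickness. Stands in the pot leaning about 30 deg on the rim, its top to the robot's left and back; 25 mm of height above the rim. Any end or face may go into the slot; fully down its origin is 44 mm above the slot's floor.
- tool_pot: Small loose dark grey clay pot, 59 mm across, 58 mm high, wall about 8 mm, holds the rib. Origin: centre of its underside, z up.
- scraper: Red plastic scraper, 43 (x) x 6 (y) x 84 mm (z), standing loose on end in the other block, its top 97 mm above the case's underside; it stays there. Origin: centre of its lower end, z up.
Not all that is in view belongs to the job. What is shaped like the tool_pot but purple is not meant.

How it is judged:
By the outcome, as a careful person would: the job done as asked, in the order asked, and still so for the second after the job is handed in, with the robot touching nothing.
It also fails if it takes over 67 s, if anything falls off the work surface, if the arm or the gripper's body presses on something with over 40 N, if the wrist force passes 120 N, or if a joint passes its speed limit or range.

## Robot

A 6-joint arm with a two-finger parallel gripper is mounted at the origin on the work surface; the furniture and walls round the work are solid. World frame = base frame: x ahead of the robot, y to its left, z up, the work surface at z = 0. Lengths are in mm, angles in rad, forces in N, time in s.
With the tool pointing down it reaches from about 250 to 850 mm from the base axis. Payload 12.5 kg.
Tool frame: the origin (TCP) lies midway between the tips of the shut fingers; the grasp point (between the pads) lies behind it (ctrl.tcp_to_grasp is the z of the grasp point in the tool frame, in mm); z points along the fingers, x is the direction in which the jaws open and shut, and the axes are right-handed (so a half turn about z gives the same grasp; the last joint's range is limited). The gripper opens to 93 mm and grips with 3 to 60 N. Pads are 15 mm wide; open, the fingers measure 128 mm over their backs; the gripper's body (75 mm by 188 mm) begins 65 mm behind the grasp point.
Start: joints at [-1.314, 0.351, 1.652, -0, 1.139, -0.085], TCP at [184.369, -518.162, 186.133] pointing down, gripper open.
Joint ranges: [-2.75, 2.75], [-0.79, 2.1], [0.01, 2.65], [-1.57, 4.71], [0.07, 3.14], [-2.87, 2.87]. Speed limits (rad/s): [2.22, 2.22, 2.79, 3.14, 3.14, 3.14].

## Interface

Orientations are given as a 3x3 rotation matrix whose columns are the frame's x, y, z axes.
In Python, from cell import monitor, eyes, job_done, ctrl gives the robot as it stands.
- The arm moves only by the shell command python3 -m crank 'ROWS' [OPENING] [FORCE]. ROWS is text: rows parted by semicolons, each of 6 numbers parted by spaces: the shift along the world's x, y, z in cm, then the turn, a rotation vector about the world's x, y, z in rad. In form: dx dy dz wx wy wz; .... A call has 1 to 10 rows; each row is the pose to reach, as a shift and turn from the pose commanded when the call began; what a row does not reach only later rows make up. A row lasts 1/8 s, in which the tool goes at most 62.5 mm and 10.7 degrees, less where a joint would pass 70% of its speed; a pose out of reach is approached as far as the arm can. A call with a gripper value outside its range is refused whole. OPENING is the finger opening in cm, from 0 to 9.3, set as the call begins (- or left out, the last holds). The fingers move at their own pace and stop on an object; FORCE is the grip in N (left out, the last holds). Time passes only in rows, so rows that repeat a pose let the fingers close. It gives the time, the measured TCP pose, the force and the opening at its end, in the units of the state.
- monitor.get_obs(): the state, without advancing time (a new reading comes with each control period).
- eyes.camera(name): name is "side" or "top"; returns a dict with "img" (420x560x3 uint8, red, green, blue), "mtx" (3x3 intrinsics, pixels), "dist_coeffs" ([k1, k2, p1, p2, k3] as OpenCV has them; the pictures are not rectified), "rvec" (rotation vector, rad) and "tvec" (3), from world to camera coordinates, as OpenCV has them. Camera axes: x right, y down, z forward; pixel columns grow to the right and rows downward; lengths in mm; the calibration is good to about 2 mm. A picture is of the moment at which its call begins. There is no depth.
- job_done(): hands the job in, once; it reports no verdict.
The state is a dict: "t": time; "joint_positions": joint angles; "joint_velocities": joint speeds; "joint_torque": joint torques, N m; "eef_pos": TCP position; "eef_rot": TCP orientation; "ft_force": force on the tool from outside, world axes, zero at the start; "ft_torque": the same for the moment, N m; "opening": opening from 0.0 (shut) to 1.0 (fully open).
Only numpy, scipy, OpenCV 4.12 (cv2) and the standard library are available. Lean on these libraries where they do the work, as an engineer would, in place of code of your own. Each camera call takes 0.05 s, during which the arm holds its last target.

## Working session

There is one attempt and no reset: what is moved stays moved. The work goes in short steps, Python scripts to look and compute and a shell command to move; the robot and the scene stay as the last step left them, time stands still between calls to the robot, and variables do not carry over. Pictures are saved under pics/ and viewed, and the job is handed in when it is done.

```bash
ls; mkdir -p pics
python3 - <<'E'
from cell import monitor, eyes, ctrl
import cv2
o=monitor.get_obs()
print(o['t'],o['eef_pos'],o['eef_rot'],o['opening'],ctrl.tcp_to_grasp)
for n in('side','top'):
    c=eyes.camera(n); cv2.imwrite(f'pics/{n}0.png',c['img'][...,::-1]); print(n,c['mtx'],c['dist_coeffs'],c['rvec'],c['tvec'])
E
```

```text
pics
0.0 [ 184.24605883 -517.7888076   185.57851828] [[ 3.35153666e-01 -9.42163420e-01 -3.30853763e-04]
 [-9.42162698e-01 -3.35153820e-01  1.16959440e-03]
 [-1.21283597e-03 -8.02757786e-05 -9.99999261e-01]] 1.0013622540871274 -18.8
side [[413.40111999   0.         280.14050715]
 [  0.         413.40111999 203.31079531]
 [  0.           0.           1.        ]] [-0.03912101  0.          0.          0.          0.        ] [ 0.99195245 -2.68712974  0.73183098] [303.44177605 252.31922704 910.83674203]
top [[462.15335452   0.         285.68556207]
 [  0.         462.15335452 208.20061448]
 [  0.           0.           1.        ]] [0.02152901 0.         0.         0.         0.        ] [ 2.16204402 -2.14980126  0.09923253] [  35.83356629  417.54846785 1183.90367955]
```

View pics/side0.png

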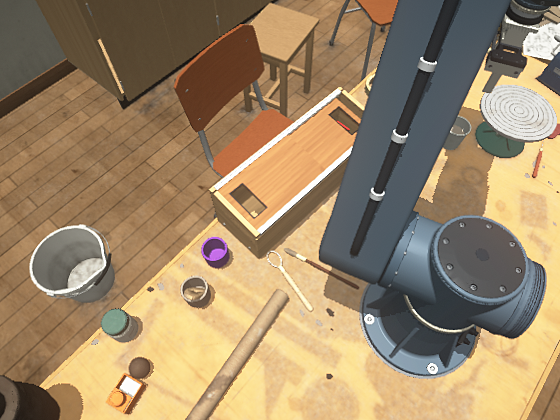

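View pics/top0.png

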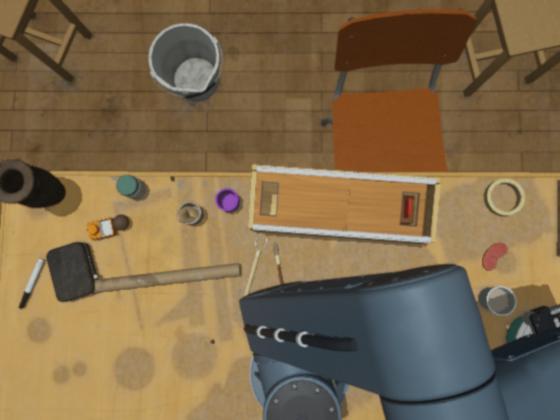

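```bash
cat > h.py <<'E'
import cv2,numpy as np
from cell import monitor, eyes, ctrl
def shot(n,tag):
    c=eyes.camera(n); cv2.imwrite(f'pics/{tag}.png',c['img'][...,::-1]); return c
def crop(img,x0,y0,x1,y1,s,tag):
    cv2.imwrite(f'pics/{tag}.png',cv2.resize(img[y0:y1,x0:x1],None,fx=s,fy=s,interpolation=cv2.INTER_CUBIC))
def proj(c,P):
    return cv2.projectPoints(np.array(P,float).reshape(-1,3),c['rvec'],c['tvec'],c['mtx'],c['dist_coeffs'])[0][:,0]
def ray(c,uv):
    u=cv2.undistortPoints(np.array([[uv]],float),c['mtx'],c['dist_coeffs'])[0,0]
    R=cv2.Rodrigues(c['rvec'])[0]; return -R.T@c['tvec'],R.T@np.array([u[0],u[1],1])
def atz(c,uv,z):
    o,d=ray(c,uv); return o+d*(z-o[2])/d[2]
def tri(c1,a,c2,b):
    o1,d1=ray(c1,a);o2,d2=ray(c2,b)
    s=np.linalg.lstsq(np.c_[d1,-d2],o2-o1,rcond=None)[0]
    p,q=o1+s[0]*d1,o2+s[1]*d2; return (p+q)/2,np.linalg.norm(p-q)
E
python3 - <<'E'
import cv2
from h import *
t=cv2.imread('pics/top0.png');s=cv2.imread('pics/side0.png')
crop(t,160,160,260,235,8,'c1'); crop(s,160,220,260,320,6,'c2'); crop(t,360,160,460,250,6.6,'c3'); crop(t,470,260,550,340,6,'c4'); crop(s,200,70,380,250,3.3,'c5')
E
```

```text
(no output)
```

View pics/c1.png

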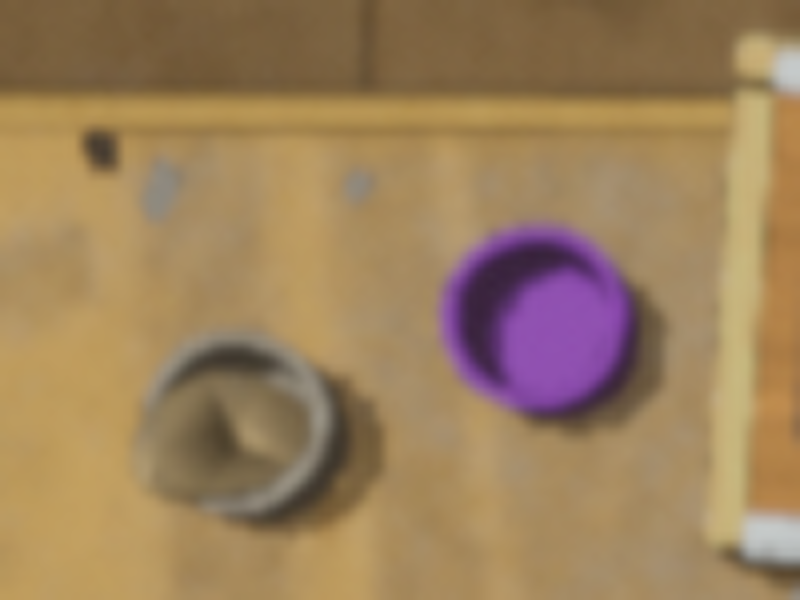

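View pics/c2.png

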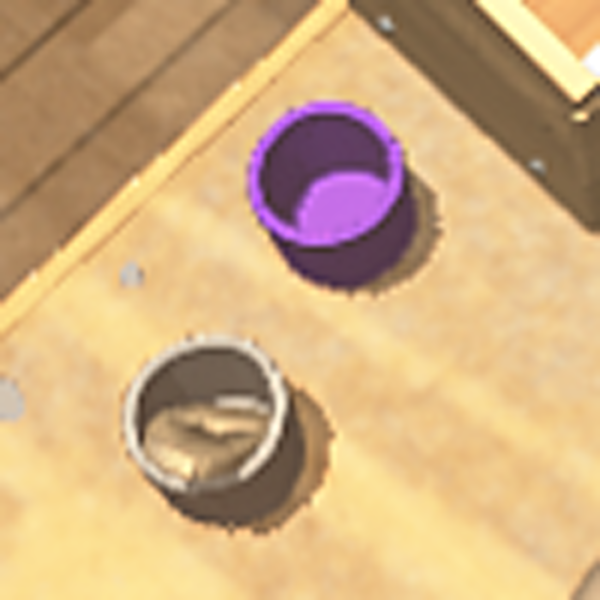

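View pics/c3.png

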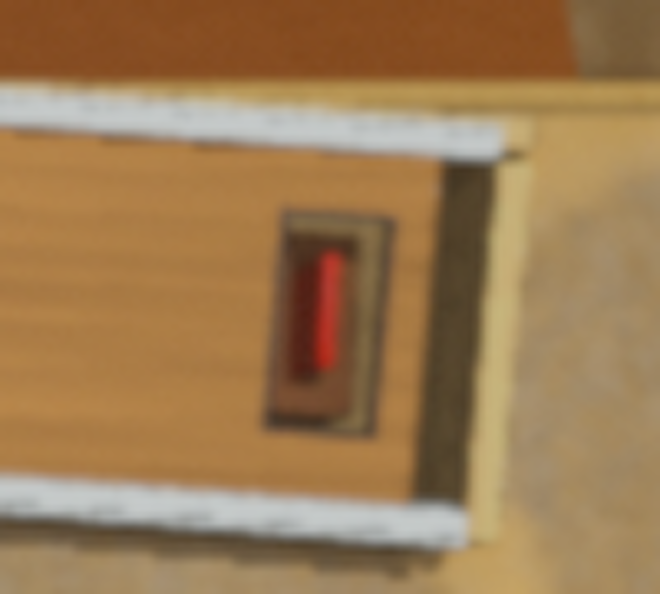

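View pics/c4.png

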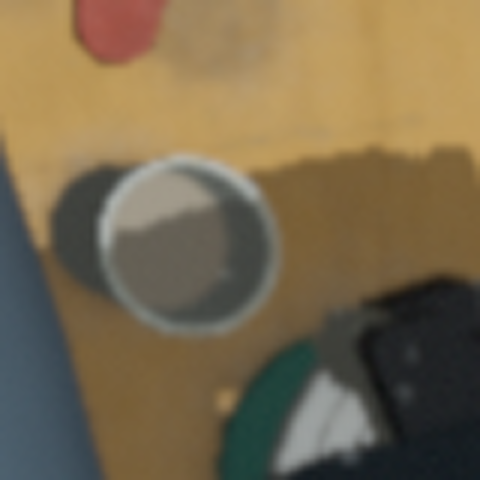

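View pics/c5.png

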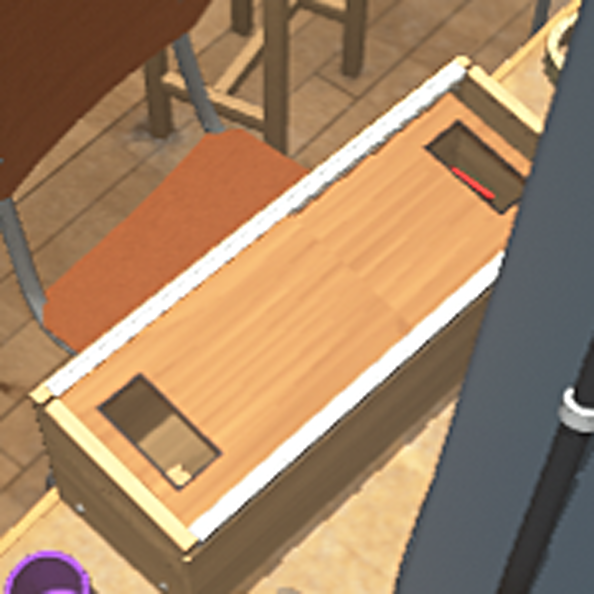

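Run:
```python
import cv2
from h import *
t=cv2.imread('pics/top0.png')
crop(t,240,155,340,245,6.6,'c6')
```

```text
(no output)
```

View pics/c6.png

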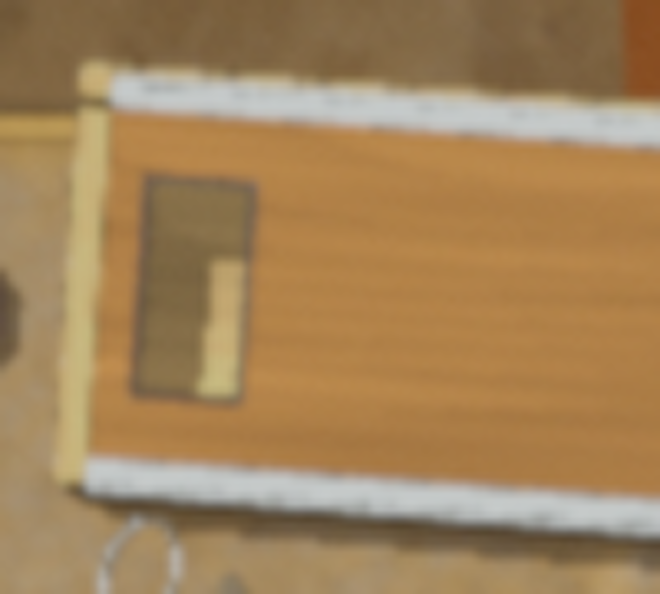

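```bash
cat > fit.py <<'E'
from h import *
from scipy.optimize import least_squares
T=eyes.camera('top');S=eyes.camera('side')
f=lambda pts,s,o:(np.array(pts,float)+.5)/s-.5+np.array(o)
tl=f([(145,175),(258,183),(243,405),(133,397)],6.6,(240,155))  # B+,B-,F-,F+
tr=f([(283,212),(394,220),(374,436),(264,428)],6.6,(360,160))
sl=f([(98,408),(140,375),(220,455),(178,490)],3.3,(200,70))
sr=f([(425,148),(458,120),(500,212)],3.3,(200,70))
c10,s10=np.cos(np.radians(10)),np.sin(np.radians(10))
def slot(yc,zc):
    return np.array([[a*38*c10,yc+b*18,zc+a*38*s10] for a,b in((1,1),(1,-1),(-1,-1),(-1,1))])
def world(p,P):
    c,s=np.cos(p[2]),np.sin(p[2]); P=np.array(P,float).reshape(-1,3)
    return np.c_[p[0]+c*P[:,0]-s*P[:,1],p[1]+s*P[:,0]+c*P[:,1],P[:,2]]
def res(p):
    L=world(p,slot(176,134.5)); R=world(p,slot(-176+p[3],126))
    return np.r_[(proj(T,L)-tl).ravel(),(proj(T,R)-tr).ravel(),(proj(S,L)-sl).ravel(),(proj(S,R[[0,1,3]])-sr).ravel()]
E
python3 - <<'E'
from fit import *
r=least_squares(res,[600,-100,0,20]); print(r.x,np.round(r.fun.reshape(-1,2),1).tolist())
p=r.x
for y in(-165,-113): print(y,world(p,[0,y,13]))
# other features
print('case corners top', proj(T,world(p,[[-75,-222,107],[-75,222,107],[75,222,133]])))
print('TCP',proj(T,[184,-518,186]))
# pot rim: top img center ; c1 origin(160,160) s8
print('pot top',atz(T,(160+237/8,160+428/8),58),'side', atz(S,(160+207/6,220+412/6),58), atz(S,(160+207/6,220+412/6),0))
E
```

```text
[ 4.16800254e+02 -1.00207035e+02 -6.46810435e-02  1.79837136e+01] [[1.2, 0.9], [-0.8, 0.7], [-0.7, -1.1], [0.9, -0.9], [0.9, 0.3], [-0.6, 0.1], [-0.4, -0.7], [1.1, -0.5], [0.5, 0.6], [-0.2, 0.8], [-0.7, -0.2], [0.2, -0.5], [0.4, 0.3], [-0.4, 1.2], [0.1, 0.4]]
-165 [[ 406.13532134 -264.86200486   13.        ]]
-113 [[ 409.49639087 -212.97074152   13.        ]]
case corners top [[433.26952949 242.33267613]
 [248.56592302 229.28136751]
 [252.50215911 166.30801001]]
TCP [[540.05017939 308.0744923 ]]
pot top [398.81629633 281.59092569  58.        ] side [400.47712435 281.62524407  58.        ] [422.93964087 274.81491784   0.        ]
```

```bash
cat > rib.py <<'E'
from h import *
P0=np.array([399.6,281.6])
# outline in (w,l): straight edge w=-20; arc
R=44.75
def outline(n=40):
    l=np.linspace(-44.5,44.5,n); w=-20+np.sqrt(np.maximum(R*R-l*l,0))-4.75
    w[0]=w[-1]=-20+6
    return np.r_[np.c_[w,l],[[-20,44.5],[-20,-44.5]]]
def rib3d(az,tilt,roll,off,zlow=8,flip=1):
    """az: lean azimuth, long axis u leaning; roll about u: 0 -> thickness in lean plane"""
    h=np.array([np.cos(az),np.sin(az),0]);z=np.array([0,0,1.])
    u=np.sin(tilt)*h+np.cos(tilt)*z; n0=np.cos(tilt)*h-np.sin(tilt)*z; w0=np.cross(u,n0)
    n=np.cos(roll)*n0+np.sin(roll)*w0; w=np.cross(u,n)*flip
    o=outline(); f=[o[:,:1]*w+o[:,1:]*u+s*3.75*n for s in(-1,1)]
    V=np.vstack(f); c=np.array([*(P0+off),0.]); c[2]=zlow-V[:,2].min()
    return [x+c for x in f],c,u,n,w
def draw(img,cam,f,x0,y0,s,col):
    for k,x in enumerate(f):
        p=(proj(cam,x)-[x0,y0]+.5)*s-.5
        cv2.polylines(img,[np.round(p).astype(int)],True,col if k else tuple(v//2 for v in col),1)
E
python3 - <<'E'
from rib import *
T=eyes.camera('top');S=eyes.camera('side')
t=cv2.imread('pics/top0.png');s=cv2.imread('pics/side0.png')
def view():
    a=cv2.resize(t[195:230,172:209],None,fx=10,fy=10,interpolation=cv2.INTER_CUBIC);b=cv2.resize(s[268:312,172:220],None,fx=8,fy=8,interpolation=cv2.INTER_CUBIC)
    return a,b
a,b=view()
H=max(a.shape[0],b.shape[0]);pad=lambda i:cv2.copyMakeBorder(i,0,H-i.shape[0],0,0,cv2.BORDER_CONSTANT)
r1=np.hstack([pad(a),pad(b)])
cv2.imwrite('pics/r_raw.png',r1)
E
```

```text
(no output)
```

View pics/r_raw.png

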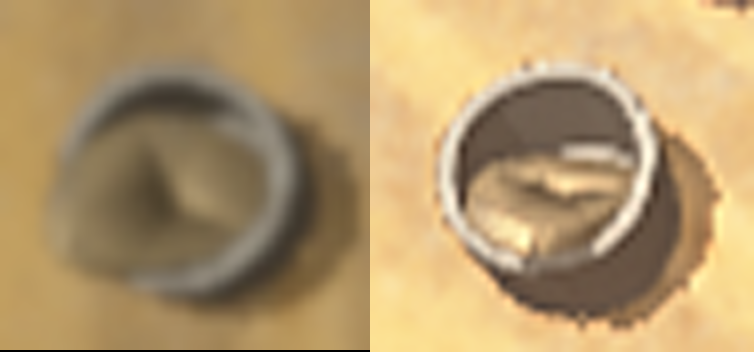

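```bash
cat > ov.py <<'E'
from rib import *
T=eyes.camera('top');S=eyes.camera('side')
t=cv2.imread('pics/top0.png');s=cv2.imread('pics/side0.png')
def panel(cfgs,fn,k=7):
    rows=[]
    for cfg in cfgs:
        a=cv2.resize(t[190:232,168:212],None,fx=k,fy=k,interpolation=cv2.INTER_CUBIC);b=cv2.resize(s[268:312,170:220],None,fx=k,fy=k,interpolation=cv2.INTER_CUBIC)
        f,c,u,n,w=rib3d(*cfg)
        draw(a,T,f,168,190,k,(0,255,0));draw(b,S,f,170,268,k,(0,255,0))
        th=np.linspace(0,6.29,40)
        for r in(29.5,21.5):
            ring=np.c_[P0[0]+r*np.cos(th),P0[1]+r*np.sin(th),0*th+58]
            draw(a,T,[ring],168,190,k,(255,0,0));draw(b,S,[ring],170,268,k,(255,0,0))
        print(np.round(c,1),max(x[:,2].max() for x in f))
        h=max(a.shape[0],b.shape[0]);pad=lambda i:cv2.copyMakeBorder(i,0,h-i.shape[0],0,4,cv2.BORDER_CONSTANT)
        rows.append(np.hstack([pad(a),pad(b)]))
    cv2.imwrite(fn,np.vstack(rows))
E
python3 - <<'E'
from ov import *
R_=T['rvec'];print('cam',ray(T,(280,210))[0],ray(S,(280,210))[0])
for d in np.eye(3)*20: print(proj(T,[[*P0,58],[*(P0+d[:2]),58+d[2]]]).round(1).tolist(),proj(S,[[*P0,58],[*(P0+d[:2]),58+d[2]]]).round(1).tolist())
panel([(np.radians(100),.52,0,np.array([0,5])),(np.radians(45),.52,0,np.array([3,5]))],'pics/o1.png')
E
```

```text
cam [ 284.44203849   15.6582701  1223.15421565] [ 69.130572   382.08496392 913.56308966]
[[189.6, 213.2], [189.9, 205.4]] [[194.8, 288.9], [188.4, 283.1]]
[[189.6, 213.2], [181.8, 213.2]] [[194.8, 288.9], [188.0, 295.8]]
[[189.6, 213.2], [187.8, 212.4]] [[194.8, 288.9], [193.1, 285.8]]
[399.6 286.6  48.5] 88.96250802513887
[402.6 286.6  48.5] 88.96250802513887
```

View pics/o1.png

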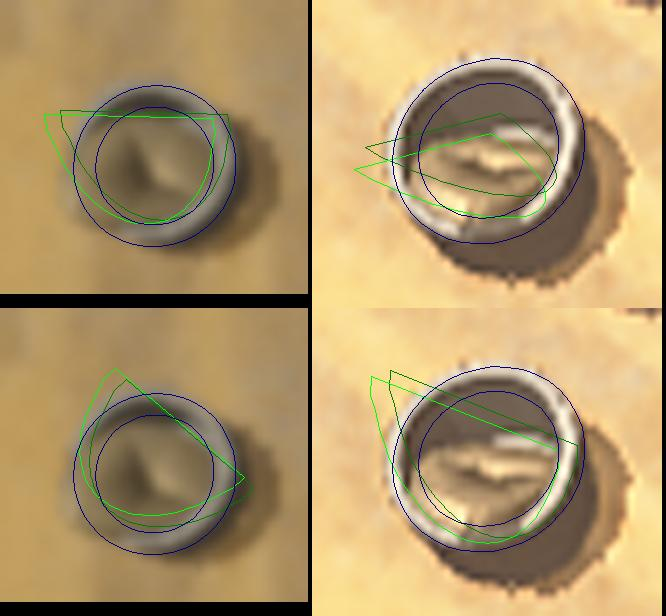

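Run:
```python
from ov import *
A=np.radians
panel([(A(120),.52,0,np.array([-3,5])),(A(140),.52,0,np.array([-4,4]),8,-1)],'pics/o1.png')
panel([(A(120),.52,A(90),np.array([-3,5])),(A(120),.52,A(90),np.array([-3,5]),8,-1)],'pics/o2.png')
```

```text
[396.6 286.6  48.5] 88.96250802513887
[395.6 285.6  48.5] 88.96250802513887
[396.6 286.6  56.6] 88.9498655377069
[396.6 286.6  40.4] 88.9498655377069
```

View pics/o1.png

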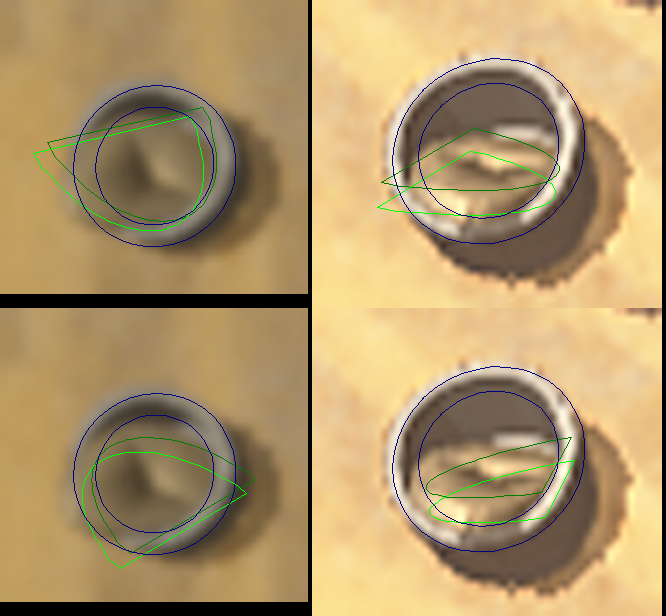

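View pics/o2.png

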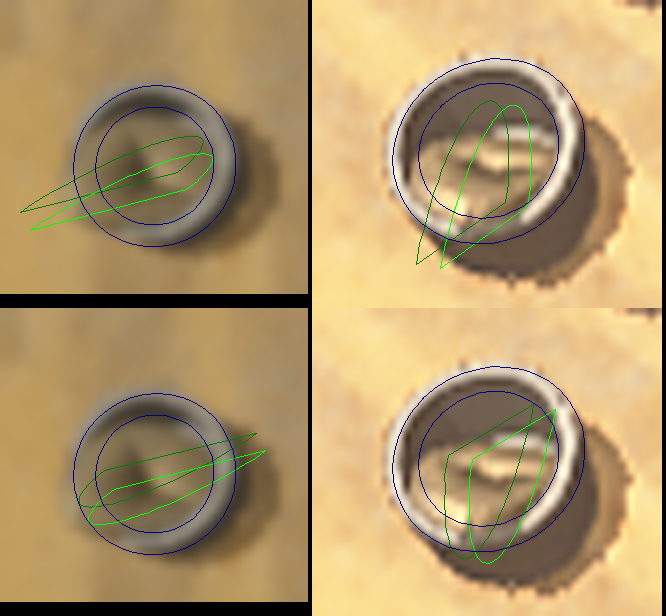

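Run:
```python
import cv2,numpy as np
t=cv2.imread('pics/top0.png')[192:232,168:212];s=cv2.imread('pics/side0.png')[266:312,170:220]
rows=[]
for i in (t,s):
    g=cv2.resize(i,(400,300) if 0 else (396,360),interpolation=cv2.INTER_NEAREST).astype(float)
    g=np.clip((g-g.min())/(g.max()-g.min())*255*1.2,0,255).astype(np.uint8)
    lab=cv2.cvtColor(i,cv2.COLOR_BGR2LAB)[...,2]; 
    sat=cv2.normalize(cv2.cvtColor(i,cv2.COLOR_BGR2HSV)[...,1],None,0,255,cv2.NORM_MINMAX)
    sat=cv2.resize(cv2.cvtColor(sat,cv2.COLOR_GRAY2BGR),(396,360),interpolation=cv2.INTER_NEAREST)
    rows.append(np.hstack([g,sat]))
cv2.imwrite('pics/e.png',cv2.resize(np.vstack(rows),None,fx=.83,fy=.83))
```

```text
(no output)
```

View pics/e.png

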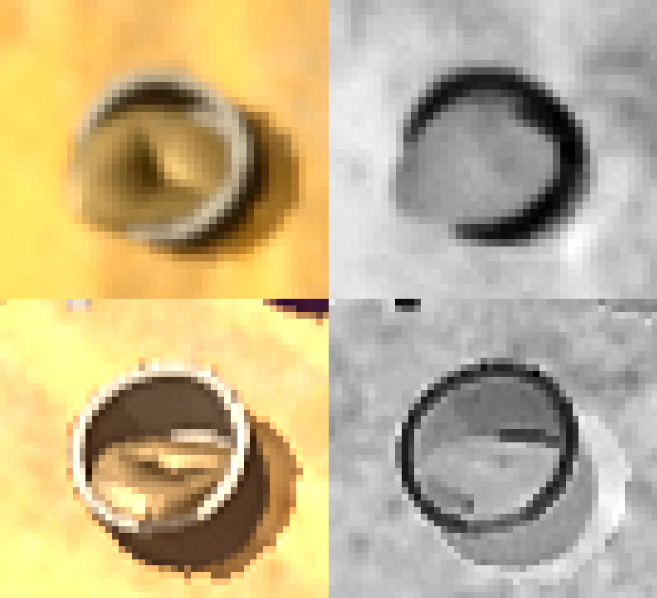

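```bash
cat > opt.py <<'E'
from ov import *
from scipy.optimize import differential_evolution
k=4
def mask(poly,x0,y0,w,h):
    m=np.zeros((h*k,w*k),np.uint8); cv2.fillPoly(m,[np.round((np.array(poly)-[x0,y0])*k).astype(int)],1); return m
pt=np.array([(412,142),(430,118),(455,110),(490,105),(505,110),(545,130),(558,160),(550,195),(520,210),(480,225),(450,232),(405,215),(395,190)],float)
pt=(pt-[329,0])/7.47+[168,192]
ps=np.array([(92,465),(105,450),(150,437),(170,440),(235,445),(240,455),(228,490),(200,518),(150,530),(130,515),(100,490)],float)
ps=(ps-[0,299])/[6.57,6.5]+[170,266]
BT=(160,184,60,56);BS=(160,256,70,66)
MT=mask(pt,*BT);MS=mask(ps,*BS)
# half widths profile: flat edge w=-20, other side per spec
def samples(kind):
    ls=np.linspace(-44.5,44.5,60);d=44.5-abs(ls)
    W=np.interp(d,[0,2,5,20,44.5],[10,14,18,30,40])
    out=[]
    for l,w in zip(ls,W):
        for a in np.linspace(0,1,30):
            out.append([(-20+a*w) if kind else (a-.5)*w,l])
    return np.array(out)
SM={0:samples(0),1:samples(1)}
cT=ray(T,(280,210))[0];cS=ray(S,(280,210))[0]
def pose(x,kind):
    az,tilt,roll,ox,oy,zl=x
    h=np.array([np.cos(az),np.sin(az),0]);z=np.array([0,0,1.])
    u=np.sin(tilt)*h+np.cos(tilt)*z; n0=np.cos(tilt)*h-np.sin(tilt)*z; w0=np.cross(u,n0)
    n=np.cos(roll)*n0+np.sin(roll)*w0; w=np.cross(u,n)
    o=SM[abs(kind)]; sg=-1 if kind<0 else 1
    V=np.vstack([o[:,:1]*w*sg+o[:,1:]*u+s*3.75*n for s in(-1,0,1)])
    c=np.array([P0[0]+ox,P0[1]+oy,zl-V[:,2].min()])
    return V+c,c,u,n,w*sg
def vis(V,cam):
    lam=(58-V[:,2])/(cam[2]-V[:,2]); q=V+lam[:,None]*(cam-V)
    return (V[:,2]>=58)|(np.hypot(q[:,0]-P0[0],q[:,1]-P0[1])<24)
def rend(V,C,cam,B):
    p=proj(C,V[vis(V,cam)]); m=np.zeros((B[3]*k,B[2]*k),np.uint8)
    q=np.round((p-[B[0],B[1]])*k).astype(int); ok=(q>=0).all(1)&(q[:,0]<B[2]*k)&(q[:,1]<B[3]*k)
    m[q[ok,1],q[ok,0]]=1; return cv2.morphologyEx(m,cv2.MORPH_CLOSE,np.ones((7,7),np.uint8))
def cost(x,kind):
    V,c,u,n,w=pose(x,kind); e=0
    for C,cam,B,M in((T,cT,BT,MT),(S,cS,BS,MS)):
        r=rend(V,C,cam,B); e+=1-(r&M).sum()/max((r|M).sum(),1)
    inn=V[V[:,2]<58]; pen=np.maximum(np.hypot(inn[:,0]-P0[0],inn[:,1]-P0[1])-22.5,0)
    return e+.05*pen.max()+.02*abs(V[:,2].max()-83)
E
python3 - <<'E'
from opt import *
for kind in(0,1,-1):
    r=differential_evolution(cost,[(1.2,3.0),(.35,.7),(-1.8,1.8),(-15,15),(-10,20),(5,13)],args=(kind,),maxiter=60,popsize=10,seed=1,polish=False)
    V,c,u,n,w=pose(r.x,kind)
    print(kind,r.fun,np.round(r.x,2),'c',c.round(1),'u',u.round(2),'n',n.round(2),'zmax',V[:,2].max().round(1))
    np.save(f'rib{kind}.npy',r.x)
E
```

```text
0 0.44140859912084013 [ 2.09  0.53 -0.02 -1.89  3.74  5.  ] c [397.7 285.3  45.3] u [-0.25  0.44  0.86] n [-0.41  0.76 -0.51] zmax 85.6
1 0.7633309781958749 [ 2.24  0.56  0.   -7.31  2.88  5.08] c [392.3 284.5  44.7] u [-0.33  0.42  0.84] n [-0.52  0.66 -0.54] zmax 84.3
-1 0.40793297146826557 [ 2.14  0.53 -0.14  0.23  6.45  5.03] c [399.8 288.   46.7] u [-0.27  0.43  0.86] n [-0.34  0.79 -0.5 ] zmax 86.3
```

Run:
```python
from opt import *
k=7;rows=[]
for kind in(0,-1):
    x=np.load(f'rib{kind}.npy');V,c,u,n,w=pose(x,kind)
    a=cv2.resize(t[184:240,160:220],None,fx=k,fy=k,interpolation=cv2.INTER_CUBIC);b=cv2.resize(s[256:312,160:220],None,fx=k,fy=k,interpolation=cv2.INTER_CUBIC)
    for im,C,cam,B in((a,T,cT,BT),(b,S,cS,BS)):
        m=rend(V,C,cam,B);m=m[:56*4,:60*4]; m=cv2.resize(m,(im.shape[1],im.shape[0]),interpolation=cv2.INTER_NEAREST)
        cs,_=cv2.findContours(m,cv2.RETR_EXTERNAL,cv2.CHAIN_APPROX_NONE);cv2.drawContours(im,cs,-1,(0,255,0),1)
    rows.append(np.hstack([a,b]))
    print(kind,[c+l*u for l in(44.5,)],'edge w',w)
cv2.imwrite('pics/o3.png',cv2.resize(np.vstack(rows),None,fx=.75,fy=.75))
```

```text
0 [array([386.4822037 , 304.99399712,  83.59221061])] edge w [-0.87818214 -0.47817605 -0.01199153]
-1 [array([387.67266589, 307.00407457,  85.09828842])] edge w [0.89905544 0.43194792 0.07155637]
```

View pics/o3.png

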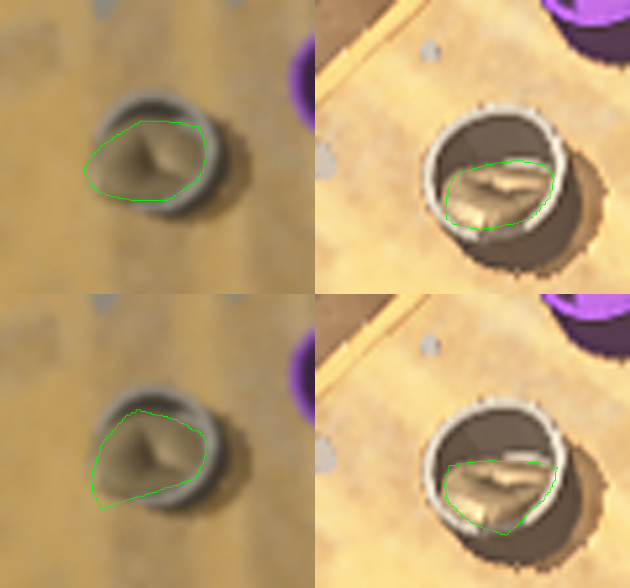

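```bash
cat > plan.py <<'E'
from scipy.spatial.transform import Rotation as Ro
import numpy as np
CASE=np.array([416.8,-100.2]);YAW=-.0647
def cw(x,y,z):
    c,s=np.cos(YAW),np.sin(YAW);return np.array([CASE[0]+c*x-s*y,CASE[1]+s*x+c*y,z])
def down(yaw): # tool x at yaw, z down
    c,s=np.cos(yaw),np.sin(yaw);return np.array([[c,s,0],[s,-c,0],[0,0,-1.]])
def delta(p0,R0,p1,R1):
    return ((np.array(p1)-p0)/10).round(2),Ro.from_matrix(R1@R0.T).as_rotvec().round(3)
E
python3 - <<'E'
from plan import *; from h import *
T=eyes.camera('top')
for y in(-165,-113):print(proj(T,cw(0,y,97)))
print(cw(0,-158,160), delta([184.4,-518.2,186.1],down(-1.229),cw(0,-158,160),down(YAW)))
o=monitor.get_obs();print(o['t'],o['ft_force'])
E
```

```text
[[409.52465177 210.02238184]]
[[388.05938346 208.55072555]]
[ 406.58453063 -257.86941424  160.        ] (array([22.22, 26.03, -2.61]), array([0.   , 0.   , 1.164]))
0.75 [ 0.47670038 -0.36570477  0.74595786]
```

```bash
python3 -m crank '0 0 5 0 0 0.15; 4 5 5 0 0 0.3; 9 10 5 0 0 0.48; 13 15 5 0 0 0.66; 18 21 5 0 0 0.84; 22.2 26 4 0 0 1.02; 22.2 26 0 0 0 1.164; 22.2 26 -2.6 0 0 1.164; 22.2 26 -2.6 0 0 1.164' 0 20
python3 - <<'E'
from h import *
c=shot('top','t1');crop(cv2.imread('pics/t1.png'),350,140,470,250,6,'t1c')
c=shot('side','s1');crop(cv2.imread('pics/s1.png'),260,30,400,150,5,'s1c')
print(monitor.get_obs()['eef_pos'],monitor.get_obs()['joint_positions'],monitor.get_obs()['ft_force'])
E
```

```text
t: 1.88
eef_pos: [405.7, -257.3, 158.9]
eef_rot: [[0.998, -0.064, -0.003], [-0.064, -0.998, 0.002], [-0.003, -0.002, -1.0]]
ft_force: [0.1, 0.9, 1.2]
opening: 0.08
[ 406.61154581 -258.63951055  161.03918029] [-6.63181424e-01  2.57255879e-01  1.85035808e+00  1.27371006e-05
  1.03313067e+00 -5.97583854e-01] [ 0.42708662 -0.64013951  1.11224035]
```

View pics/t1.png

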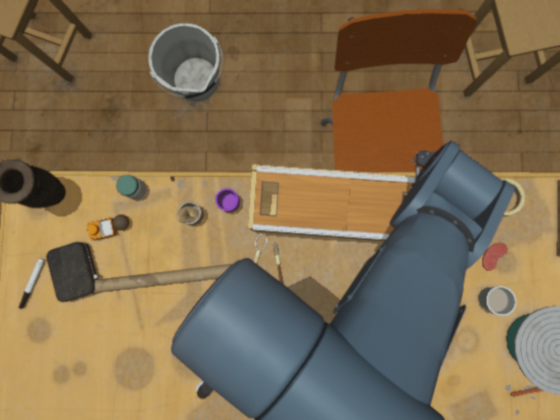

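View pics/s1.png

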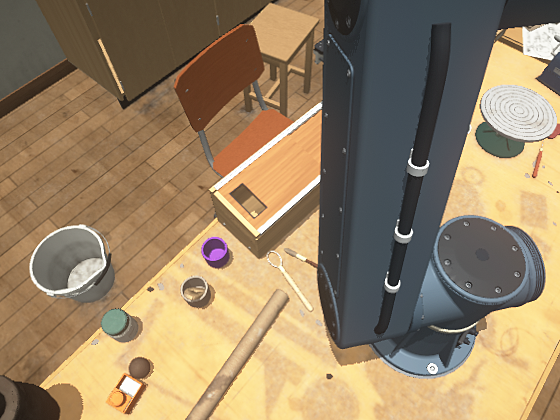

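Arm hides the slot (top view ~ (410,210)); I lower in with force checks.

```bash
python3 -m crank '0 0 -2 0 0 0; 0 0 -3 0 0 0; 0 0 -3.5 0 0 0; 0 0 -4 0 0 0; 0 0 -4.4 0 0 0; 0 0 -4.4 0 0 0'; python3 -m crank '0.03 0.5 0 0 0 0; 0.06 1 0 0 0 0; 0.06 1 0 0 0 0'
```

```text
t: 2.72
eef_pos: [406.3, -258.1, 116.0]
eef_rot: [[0.998, -0.065, -0.0], [-0.065, -0.998, 0.0], [-0.0, -0.0, -1.0]]
ft_force: [-0.2, -0.3, 0.6]
opening: 0.006
t: 3.1
eef_pos: [407.1, -247.8, 116.2]
eef_rot: [[0.998, -0.064, 0.0], [-0.064, -0.998, -0.0], [0.0, 0.0, -1.0]]
ft_force: [-0.1, -0.2, -0.0]
opening: 0.005
```

```bash
python3 -m crank '0.03 0.4 0 0 0 0; 0.06 0.9 0 0 0 0; 0.1 1.5 0 0 0 0; 0.14 2.2 0 0 0 0; 0.19 2.9 0 0 0 0; 0.23 3.6 0 0 0 0; 0.28 4.3 0 0 0 0; 0.32 5 0 0 0 0'; python3 -m crank '0.05 0.8 0 0 0 0; 0.1 1.6 0 0 0 0; 0.16 2.4 0 0 0 0; 0.21 3.2 0 0 0 0; 0.26 4 0 0 0 0; 0.31 4.8 0 0 0 0; 0.36 5.5 0 0 0 0; 0.39 6 0 0 0 0; 0.39 6 0 0 0 0'
```

```text
t: 4.1
eef_pos: [410.2, -197.7, 116.1]
eef_rot: [[0.998, -0.065, 0.0], [-0.065, -0.998, -0.0], [0.0, 0.0, -1.0]]
ft_force: [0.2, -0.1, 0.5]
opening: 0.004
t: 5.22
eef_pos: [414.1, -137.9, 116.1]
eef_rot: [[0.998, -0.065, -0.0], [-0.065, -0.998, -0.0], [-0.0, 0.0, -1.0]]
ft_force: [-0.3, -0.2, -0.8]
opening: 0.007
```

Run:
```python
from h import *
c=shot('top','t2');crop(cv2.imread('pics/t2.png'),240,130,460,250,3.6,'t2c')
print(monitor.get_obs()['ft_force'],monitor.get_obs()['ft_torque'])
```

```text
[-0.38834571  0.00474869 -0.4258785 ] [-0.05912414 -0.06891291  0.00686685]
```

View pics/t2c.png

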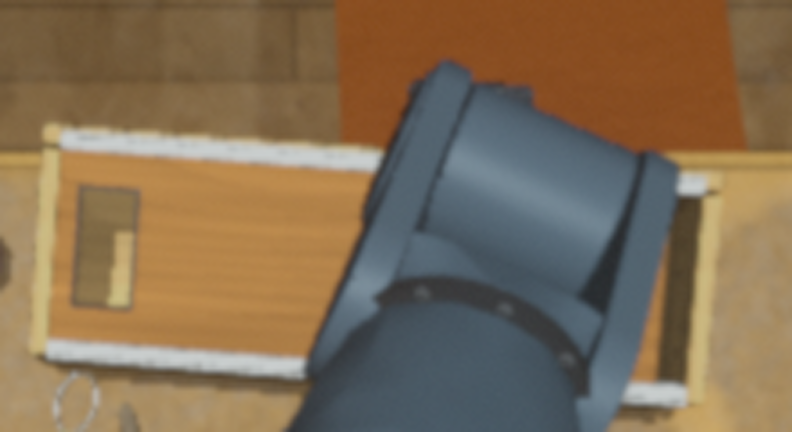

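Run:
```python
from fit import *
def res2(p):
    L=world(p,slot(176,134.5)+[0,0,p[4]]); R=world(p,slot(-176+p[3],126)+[0,0,p[4]])
    return np.r_[(proj(T,L)-tl).ravel(),(proj(T,R)-tr).ravel(),(proj(S,L)-sl).ravel(),(proj(S,R[[0,1,3]])-sr).ravel()]
r=least_squares(res2,[417,-100,0,20,0]);print(r.x,r.cost)
p=np.array([416.8,-100.2,-.0647,18])
x0=(240,130)
for n,P in dict(doorR=[[0,-210+18,126],[0,-210,126]],tcp=[0,0,0]).items():
    print(n,((proj(T,world(p,P))-x0)*3.6).round())
print('tcp',((proj(T,[414,-138,116])-x0)*3.6).round(), ((proj(T,[414,-138,250])-x0)*3.6).round())
```

```text
[ 4.15908862e+02 -9.96413989e+01 -6.40533551e-02  1.88719852e+01
  3.60262257e+00] 5.791238021986438
doorR [[663. 286.]
 [690. 288.]]
tcp [[353. 287.]]
tcp [[426. 272.]] [[457. 246.]]
```

Run:
```python
from h import *
a=cv2.imread('pics/t2.png');b=cv2.imread('pics/t1.png');o=cv2.imread('pics/top0.png')
f=lambda i:cv2.resize(i[165:250,395:455],None,fx=4,fy=6,interpolation=cv2.INTER_CUBIC)
cv2.imwrite('pics/cmp.png',np.hstack([f(o),f(b),f(a)]))
```

```text
(no output)
```

View pics/cmp.png

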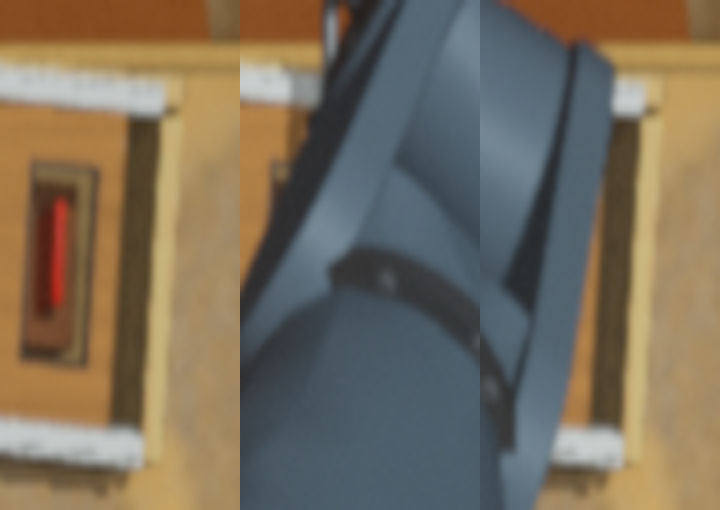

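Run:
```python
from h import *
c=shot('side','s2');crop(cv2.imread('pics/s2.png'),200,50,400,230,4,'s2c')
print(proj(c,[[414,-138,116],[414,-138,250]]))
```

```text
[[312.46464729 150.30728327]
 [316.45910381 111.79610639]]
```

View pics/s2c.png

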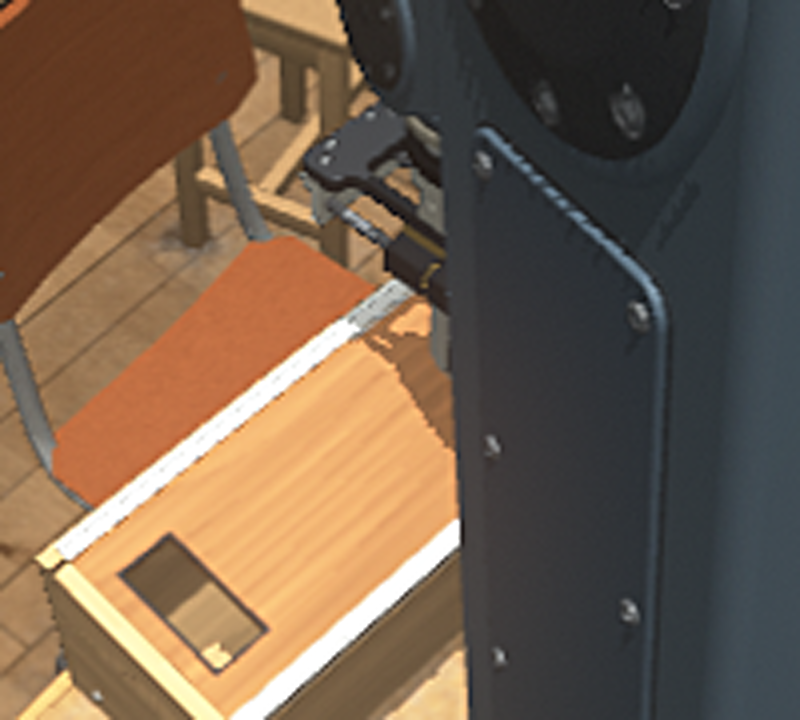

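```bash
python3 -m crank '0 -0.5 1 0 0 0; 0 -0.5 6 0 0 0; 0 5 8 0 0 0; 0 11 8 0 0 0; 0 17 8 0 0 0; 0 23 8 0 0 0;0 25 8 0 0 0'
python3 - <<'E'
from h import *
c=shot('top','t3');crop(cv2.imread('pics/t3.png'),240,130,460,250,3.6,'t3c')
c=shot('side','s3');crop(cv2.imread('pics/s3.png'),200,50,400,230,4,'s3c')
E
```

```text
t: 6.3
eef_pos: [414.0, 114.1, 196.9]
eef_rot: [[0.998, -0.062, 0.001], [-0.062, -0.998, 0.0], [0.001, -0.0, -1.0]]
ft_force: [-0.2, -1.1, 0.2]
opening: 0.005
```

View pics/t3c.png

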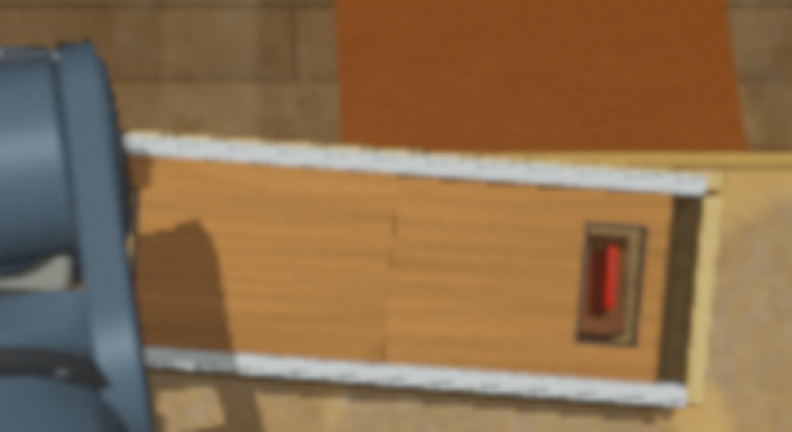

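View pics/s3c.png

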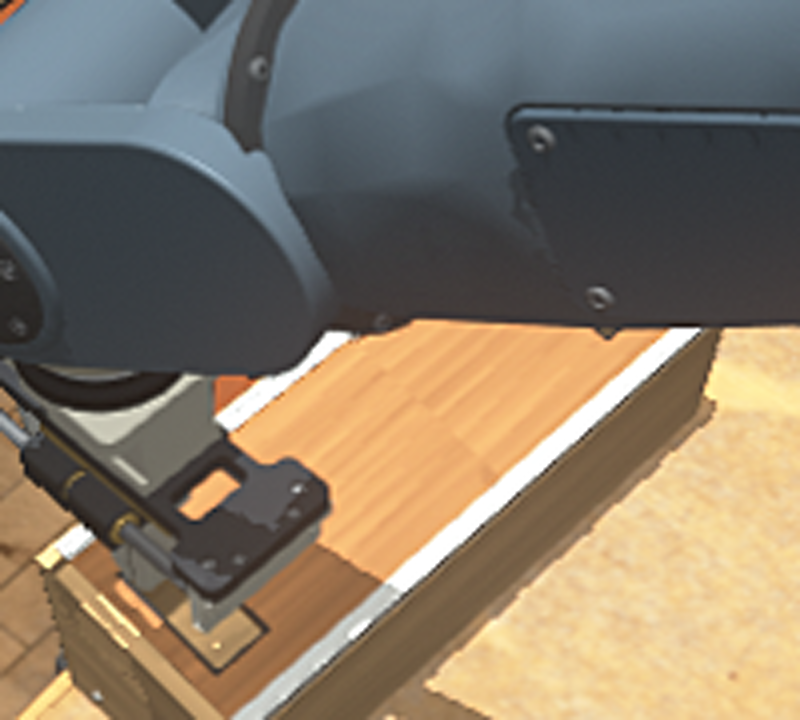

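Run:
```python
from h import *
c=eyes.camera('side');o=monitor.get_obs();print(o['eef_pos'])
print((proj(c,[o['eef_pos'],o['eef_pos']+[0,0,30],o['eef_pos']+[17,0,0],o['eef_pos']-[17,0,0]])-[200,50])*4)
crop(c['img'][...,::-1],200,150,300,240,8,'s4')
```

```text
[414.20805377 112.04625188 196.60786828]
[[153.26408234 601.92205071]
 [147.77205192 570.47199171]
 [129.04823361 583.33323615]
 [177.81981715 620.76857273]]
```

View pics/s4.png

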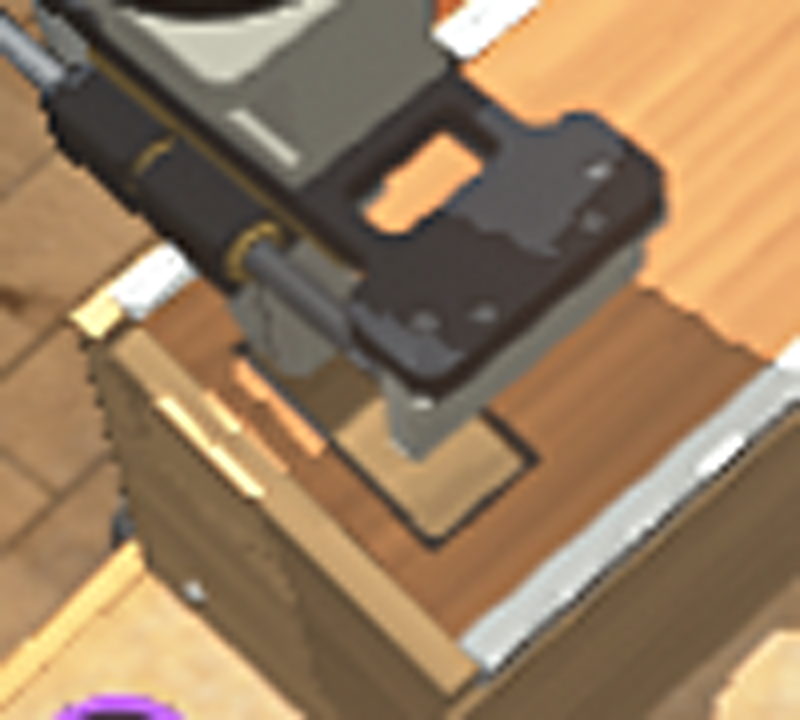

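Run:
```python
from fit import *
for i,j in((0,0),(1,1),(3,2)): print('R',tri(T,tr[i],S,sr[j]))
for i in range(4): print('L',tri(T,tl[i],S,sl[i]))
```

```text
R (array([ 445.17329657, -239.73291839,  135.79750012]), np.float64(0.5526331635611166))
R (array([ 442.53539687, -278.66503524,  136.74029574]), np.float64(0.02006792607876762))
R (array([ 368.72223138, -233.47225549,  125.82917509]), np.float64(0.2182845588247938))
L (array([467.2047444 ,  92.80105858, 145.64449133]), np.float64(1.9518516623600812))
L (array([465.96478892,  52.95396832, 140.36046773]), np.float64(0.410128966943054))
L (array([387.77628356,  58.68043461, 127.16142497]), np.float64(1.4224727392209422))
L (array([389.82423589,  97.99349968, 131.12223778]), np.float64(0.7598740563073013))
```

```bash
cat > fing.py <<'E'
from h import *
def fing(name,tag,x0,y0,x1,y1,s,dz=0):
    c=eyes.camera(name);o=monitor.get_obs();p=o['eef_pos'];R=o['eef_rot']
    im=cv2.resize(c['img'][y0:y1,x0:x1,::-1],None,fx=s,fy=s,interpolation=cv2.INTER_CUBIC)
    for z,col in((0,(0,0,255)),(-30,(0,255,0)),(-84,(255,0,0))):
        h=(17.5,7.5) if z>-80 else (94,37.5)
        P=[p+R@np.array([a*h[0],b*h[1],z]) for a,b in((1,1),(1,-1),(-1,-1),(-1,1))]
        q=(proj(c,P)-[x0,y0]+.5)*s
        cv2.polylines(im,[np.round(q).astype(int)],True,col,1)
    cv2.imwrite(f'pics/{tag}.png',im)
E
python3 -c "
from fing import *
fing('side','f1',190,120,310,240,5)"
```

```text
(no output)
```

View pics/f1.png

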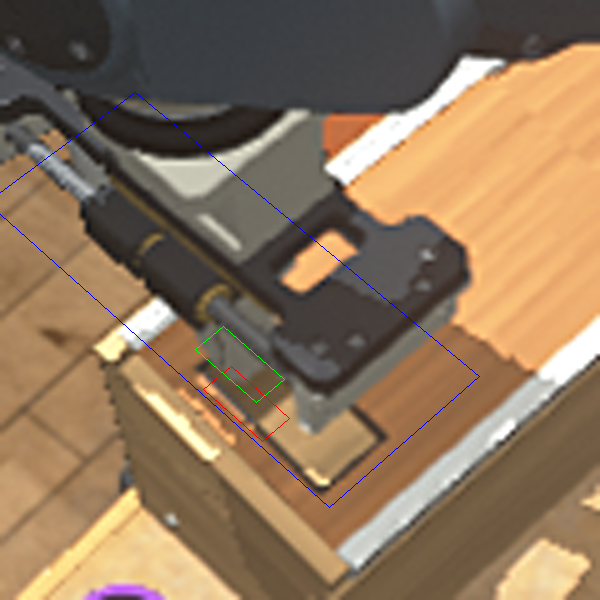

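```bash
python3 -m crank '0 -6 0 0 0 0; 0 -12 0 0 0 0; 0 -18 0 0 0 0; -0.3 -24 0 0 0 0; -0.5 -30 0 0 0 0; -0.7 -36.2 0 0 0 0; -0.7 -36.2 -4 0 0 0; -0.7 -36.2 -6.5 0 0 0; -0.7 -36.2 -8 0 0 0; -0.7 -36.2 -8 0 0 0'; python3 -m crank '0 0 -0.3 0 0 0; 0 0 -0.6 0 0 0; 0 0 -0.6 0 0 0';python3 -m crank '0 0.5 0 0 0 0; 0.06 1 0 0 0 0; 0.06 1 0 0 0 0'
```

```text
t: 7.85
eef_pos: [406.6, -250.3, 115.8]
eef_rot: [[0.998, -0.066, -0.001], [-0.066, -0.998, 0.001], [-0.001, -0.001, -1.0]]
ft_force: [-0.2, 0.7, -0.5]
opening: 0.008
t: 8.22
eef_pos: [407.2, -250.2, 110.3]
eef_rot: [[0.998, -0.065, 0.0], [-0.065, -0.998, -0.0], [0.0, 0.0, -1.0]]
ft_force: [1.0, -0.3, -0.7]
opening: 0.009
t: 8.6
eef_pos: [407.8, -239.7, 110.2]
eef_rot: [[0.998, -0.064, 0.0], [-0.064, -0.998, -0.0], [0.0, 0.0, -1.0]]
ft_force: [-0.2, 0.3, -0.0]
opening: 0.007
```

Run:
```python
from h import *
c=shot('top','t5')
a=cv2.imread('pics/t5.png');b=cv2.imread('pics/t1.png');o=cv2.imread('pics/t3.png')
f=lambda i:cv2.resize(i[165:250,375:455],None,fx=3.2,fy=6,interpolation=cv2.INTER_CUBIC)
cv2.imwrite('pics/cmp2.png',np.hstack([f(o),f(b),f(a)]))
c=shot('side','s5')
```

```text
(no output)
```

View pics/cmp2.png

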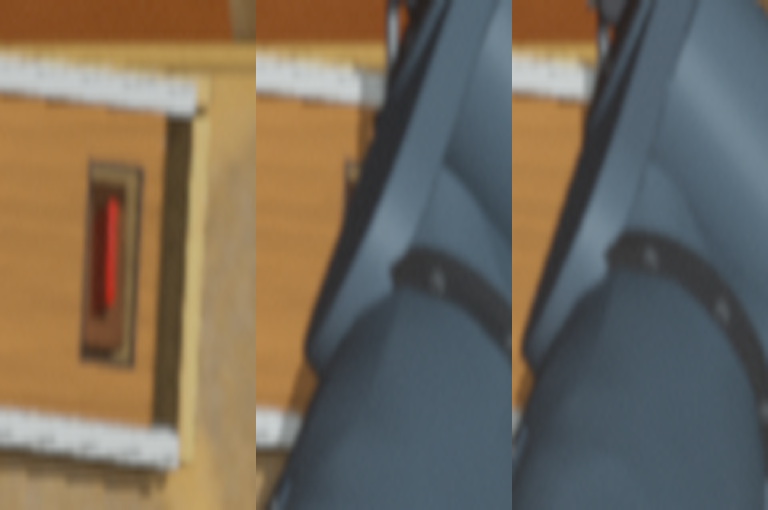

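View pics/s5.png

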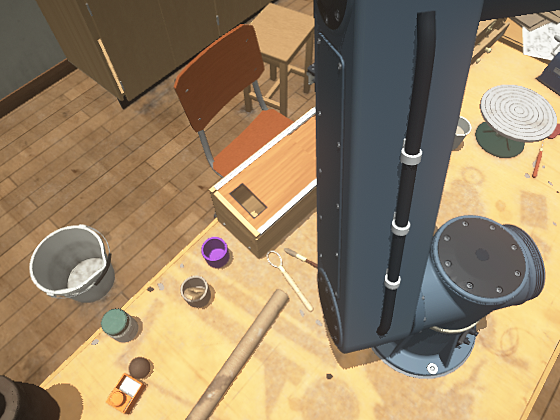

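```bash
python3 -m crank '0.06 1 0 0 0 0; 0.12 1.8 0 0 0 0; 0.17 2.6 0 0 0 0; 0.22 3.4 0 0 0 0'
python3 - <<'E'
from cell import monitor
o=monitor.get_obs();print(o['ft_force'],o['joint_torque'],o['joint_velocities'])
E
```

```text
t: 9.2
eef_pos: [409.9, -205.5, 110.1]
eef_rot: [[0.998, -0.065, 0.0], [-0.065, -0.998, -0.0], [0.0, 0.0, -1.0]]
ft_force: [0.6, -0.2, -1.2]
opening: 0.01
[ 0.6049134  -0.19178478 -1.24220012] [ -1.02724236 -41.04919195 -23.90933633   0.04600611   0.08524203
  -0.20289303] [ 0.11944371 -0.04332167  0.06122021 -0.00146223 -0.01954079  0.12218836]
```

```bash
python3 -m crank '0.06 1 0 0 0 0; 0.14 2.2 0 0 0 0; 0.24 3.7 0 0 0 0; 0.34 5.2 0 0 0 0; 0.43 6.5 0 0 0 0; 0.43 6.5 0 0 0 0'
python3 - <<'E'
from h import *
c=shot('top','t6');crop(cv2.imread('pics/t6.png'),240,130,460,250,3.6,'t6c')
c=shot('side','s6');crop(cv2.imread('pics/s6.png'),200,50,400,230,4,'s6c')
E
```

```text
t: 9.95
eef_pos: [414.2, -140.3, 110.2]
eef_rot: [[0.998, -0.064, -0.0], [-0.064, -0.998, -0.0], [-0.0, 0.0, -1.0]]
ft_force: [0.5, 0.1, -0.4]
opening: 0.004
```

View pics/t6c.png

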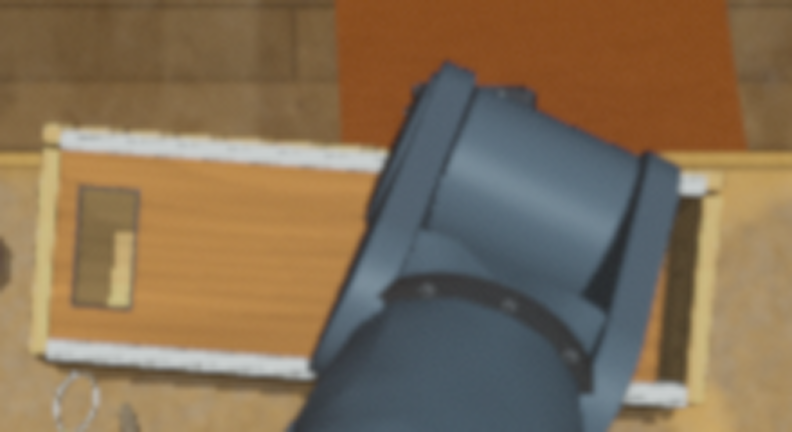

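View pics/s6c.png

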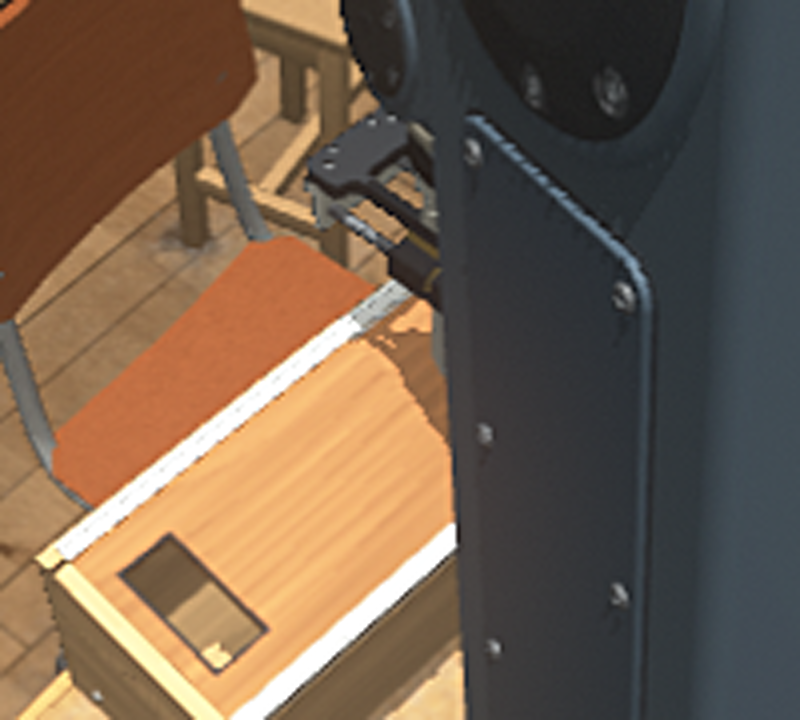

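```bash
for i in 1 2; do python3 -m crank '0 0 -0.1 0 0 0; 0 0 -0.2 0 0 0' | grep -E "pos|force"; done
```

```text
eef_pos: [414.1, -141.5, 108.0]
ft_force: [-0.2, 0.1, -0.9]
eef_pos: [414.1, -141.3, 106.0]
ft_force: [-0.1, 0.8, 0.5]
```

```bash
for i in 1 2 3; do python3 -m crank '0 0 -0.1 0 0 0; 0 0 -0.2 0 0 0' | grep -E "pos|force"; done
```

```text
eef_pos: [414.2, -141.2, 104.1]
ft_force: [0.5, 0.6, 0.1]
eef_pos: [414.2, -141.2, 102.1]
ft_force: [-0.4, 0.2, -0.1]
eef_pos: [414.2, -141.2, 100.1]
ft_force: [-0.2, 0.2, -0.9]
```

```bash
for i in 1 2 3 4; do python3 -m crank '0 0 -0.1 0 0 0; 0 0 -0.2 0 0 0' | grep -E "pos|force"; done
```

```text
eef_pos: [414.2, -141.2, 98.1]
ft_force: [-0.3, 0.1, 0.5]
eef_pos: [414.2, -141.2, 96.1]
ft_force: [-0.1, -0.1, 0.0]
eef_pos: [414.2, -141.2, 94.2]
ft_force: [-1.7, 1.4, 8.2]
eef_pos: [414.4, -141.4, 93.6]
ft_force: [-12.0, 1.7, 35.6]
```

```bash
python3 -m crank '0 0 1 0 0 0; 0 -1.5 1.5 0 0 0; -0.3 -6 1.5 0 0 0; -0.7 -11.3 1.5 0 0 0; -0.7 -11.3 1 0 0 0; -0.7 -11.3 0.6 0 0 0; -0.7 -11.3 0.3 0 0 0; -0.7 -11.3 0 0 0 0;-0.7 -11.3 0 0 0 0'; python3 -m crank '0 0 -0.2 0 0 0; 0 0 -0.4 0 0 0; 0 0 -0.4 0 0 0' | grep -E "pos|force"; python3 -m crank '0 0 -0.2 0 0 0; 0 0 -0.4 0 0 0; 0 0 -0.4 0 0 0' | grep -E "pos|force"
```

```text
t: 13.42
eef_pos: [407.2, -253.7, 92.0]
eef_rot: [[0.998, -0.064, -0.0], [-0.064, -0.998, 0.0], [-0.0, -0.0, -1.0]]
ft_force: [-0.2, -0.6, 0.3]
opening: 0.004
eef_pos: [407.1, -254.1, 88.0]
ft_force: [0.5, -0.3, -0.7]
eef_pos: [407.1, -254.1, 84.0]
ft_force: [0.1, -0.3, 0.6]
```

```bash
python3 -m crank '0.04 0.6 0 0 0 0; 0.08 1.2 0 0 0 0; 0.1 1.6 0 0 0 0' | grep -E "pos|force"; python3 -m crank '0.03 0.4 0 0 0 0; 0.06 0.8 0 0 0 0; 0.09 1.3 0 0 0 0' | grep -E "pos|force|t:"
```

```text
eef_pos: [408.3, -237.8, 84.2]
ft_force: [1.0, -2.9, -0.6]
t: 14.92
eef_pos: [409.2, -225.0, 84.2]
eef_rot: [[0.998, -0.065, 0.0], [-0.065, -0.998, -0.0], [0.0, 0.0, -1.0]]
ft_force: [1.5, -2.5, -1.2]
```

```bash
python3 -m crank '0.05 0.8 0 0 0 0; 0.12 1.8 0 0 0 0; 0.19 2.9 0 0 0 0; 0.26 4 0 0 0 0; 0.33 5.1 0 0 0 0; 0.4 6.2 0 0 0 0; 0.47 7.3 0 0 0 0; 0.54 8.3 0 0 0 0; 0.58 9 0 0 0 0' | grep -E "pos|force|t:"; python3 -m crank '0.02 0.3 0 0 0 0; 0.04 0.6 0 0 0 0' | grep -E "pos|force|t:"
```

```text
t: 16.05
eef_pos: [414.8, -134.5, 84.1]
eef_rot: [[0.998, -0.065, -0.0], [-0.065, -0.998, 0.0], [-0.0, -0.0, -1.0]]
ft_force: [1.3, -1.4, -0.0]
t: 16.3
eef_pos: [415.1, -129.0, 84.1]
eef_rot: [[0.998, -0.065, -0.001], [-0.065, -0.998, 0.0], [-0.001, -0.0, -1.0]]
ft_force: [-0.8, -0.9, 1.1]
```

```bash
for i in 1 2 3; do python3 -m crank '0.01 0.2 0 0 0 0; 0.02 0.3 0 0 0 0' | grep -E "pos|force"; done
python3 - <<'E'
from h import *
c=shot('top','t7');crop(cv2.imread('pics/t7.png'),300,140,460,250,5,'t7c')
E
```

```text
eef_pos: [415.3, -126.1, 84.1]
ft_force: [0.3, -2.3, 0.4]
eef_pos: [415.5, -123.6, 84.1]
ft_force: [-2.0, -8.4, -0.8]
eef_pos: [415.7, -121.9, 84.2]
ft_force: [-5.0, -19.9, -2.3]
```

View pics/t7c.png

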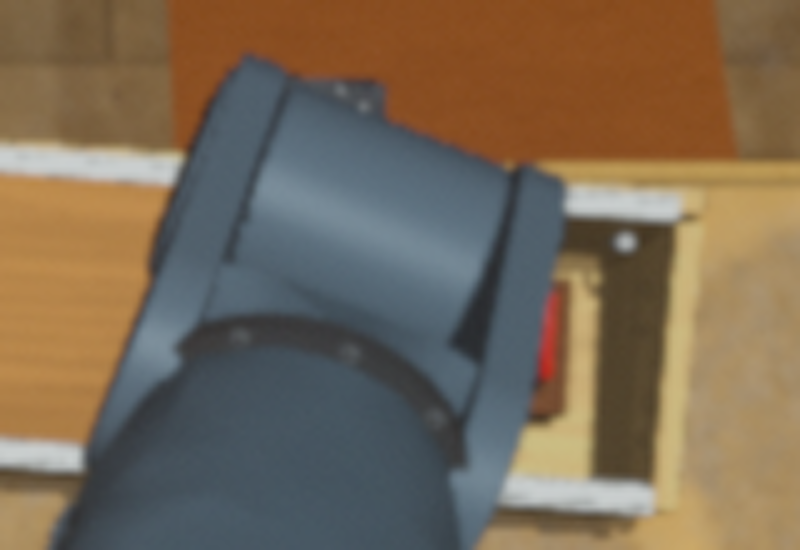

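Run:
```python
from opt import *; from plan import *
V,c,u,n,w=pose(np.load('rib-1.npy'),-1)
R=np.c_[-n,np.cross(-u,-n),-u]
np.save('Rg.npy',R);np.save('ribpose.npy',np.array([c,u,n,w]))
g=c+24*u-7*w
print(R.round(3),'tipgoal',g)
P=g+120*u
print(P,delta([415.7,-120.4,84.1],down(YAW),P,R))
```

```text
[[ 0.342 -0.899  0.273]
 [-0.795 -0.432 -0.426]
 [ 0.501 -0.072 -0.862]] tipgoal [386.98202203 295.2478515   66.916863  ]
[354.18547059 346.36543755 170.4126533 ] (array([-6.15, 46.68,  8.63]), array([-0.248, -0.498, -1.051]))
```

```bash
python3 -m crank '0 -0.6 0 0 0 0; 0 -1 0 0 0 0; 0 -1.2 2 0 0 0; 0 -1.2 8 0 0 0; -1 4 13 0 0 0; -2 10 13 -0.04 -0.08 -0.17; -3 16 13 -0.08 -0.16 -0.34; -4 22 13 -0.12 -0.24 -0.5; -5 28 13 -0.16 -0.32 -0.67;-6 34 13 -0.2 -0.4 -0.84' 5 | grep -E "pos|force|t:|open"; python3 -m crank '0 6 -1 -0.025 -0.05 -0.105; 0 12.5 -4 -0.048 -0.098 -0.211; 0 12.5 -4 -0.048 -0.098 -0.211'
```

```text
t: 18.45
eef_pos: [375.6, 112.3, 213.1]
eef_rot: [[0.796, -0.575, 0.189], [-0.543, -0.817, -0.196], [0.267, 0.053, -0.962]]
ft_force: [0.9, -0.4, -0.1]
opening: 0.542
t: 18.82
eef_pos: [375.2, 238.2, 171.8]
eef_rot: [[0.638, -0.735, 0.23], [-0.677, -0.678, -0.286], [0.366, 0.027, -0.93]]
ft_force: [0.4, 0.4, 0.0]
opening: 0.539
```

Run:
```python
from h import *; from plan import *
o=monitor.get_obs();print(o['eef_pos'],o['joint_positions'].round(2),o['joint_velocities'].round(2))
c,u,n,w=np.load('ribpose.npy');R=np.load('Rg.npy')
print(delta(o['eef_pos'],o['eef_rot'],c+24*u-7*w+120*u,R))
```

```text
[375.21483057 238.1773774  171.75967371] [ 0.72  0.21  1.95 -0.44  1.05  1.77] [ 0.47  0.45 -0.26 -0.09  0.02  0.71]
(array([-2.1 , 10.82, -0.13]), array([-0.071, -0.167, -0.3  ]))
```

```bash
python3 -m crank '-0.7 3 1 -0.03 -0.07 -0.12; -1.4 6 1 -0.05 -0.11 -0.2; -2.1 10.8 0 -0.071 -0.167 -0.3; -2.1 10.8 0 -0.071 -0.167 -0.3; -2.1 10.8 0 -0.071 -0.167 -0.3'
python3 - <<'E'
from fing import *
fing('side','f2',110,150,270,310,3.7)
fing('top','f3',110,120,290,260,4.2)
E
```

```text
t: 19.45
eef_pos: [354.8, 343.7, 172.6]
eef_rot: [[0.344, -0.899, 0.273], [-0.794, -0.433, -0.426], [0.501, -0.07, -0.863]]
ft_force: [0.2, -0.5, -0.1]
opening: 0.541
```

View pics/f2.png

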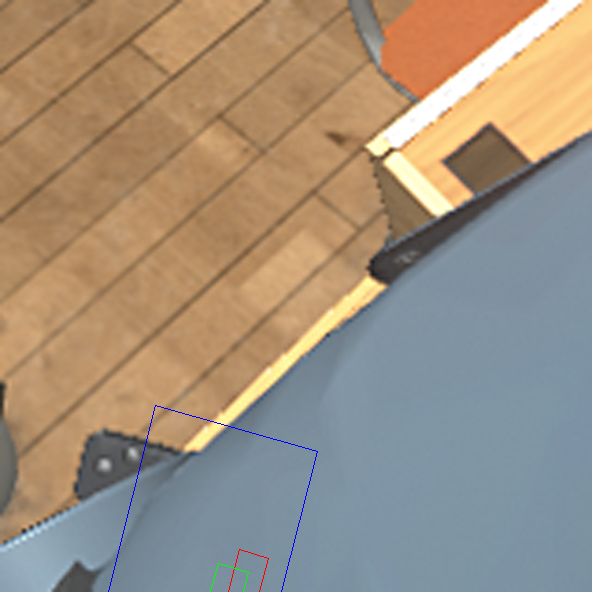

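View pics/f3.png

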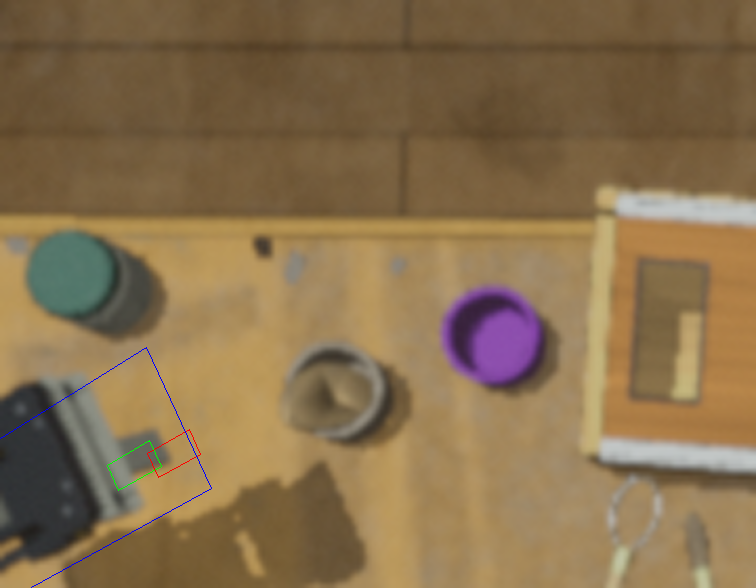

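```bash
cat > f4.py <<'E'
from h import *
def boxes(name,tag,x0,y0,x1,y1,s,hyps,op):
    c=eyes.camera(name);o=monitor.get_obs();p=o['eef_pos'];R=o['eef_rot'];outs=[]
    for off in hyps:
        im=cv2.resize(c['img'][y0:y1,x0:x1,::-1],None,fx=s,fy=s,interpolation=cv2.INTER_CUBIC)
        pp=p+(R@np.array([0,0,-off[0]]))+[0,0,off[1]]
        for sg in(1,-1):
          for z,col in((0,(0,0,255)),(-30,(0,255,0))):
            P=[pp+R@np.array([sg*a,b*7.5,z]) for a,b in((op/2,1),(op/2,-1),(op/2+17.5,-1),(op/2+17.5,1))]
            cv2.polylines(im,[np.round((proj(c,P)-[x0,y0]+.5)*s).astype(int)],True,col,1)
        P=[pp+R@np.array([a*94,b*37.5,-84]) for a,b in((1,1),(1,-1),(-1,-1),(-1,1))]
        cv2.polylines(im,[np.round((proj(c,P)-[x0,y0]+.5)*s).astype(int)],True,(255,0,0),1)
        outs.append(im)
    cv2.imwrite(f'pics/{tag}.png',np.hstack(outs))
E
python3 - <<'E'
from f4 import *
shot('top','t8')
boxes('top','f4',90,190,180,280,4.4,[(33,0),(0,33)],50)
E
```

```text
(no output)
```

View pics/f4.png

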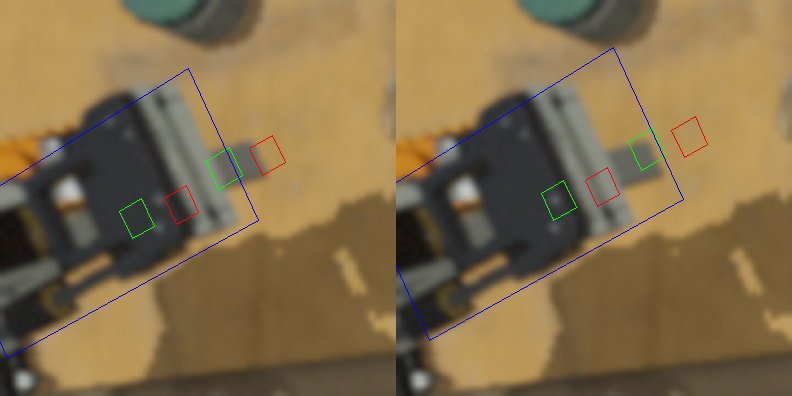

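View pics/t8.png

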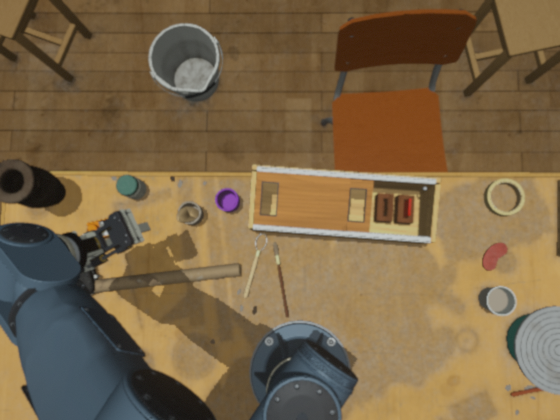

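```bash
cat > tg.py <<'E'
from h import *; from plan import *
import sys
c,u,n,w=np.load('ribpose.npy');R=np.load('Rg.npy')
so=float(sys.argv[1]);o=monitor.get_obs();L=34
print(o['t'],delta(o['eef_pos'],o['eef_rot'],c+24*u-7*w+(so-L)*u,R))
E
python3 tg.py 35
```

```text
19.65 (array([  3.14,  -4.76, -10.56]), array([-0.001,  0.   ,  0.001]))
```

```bash
python3 -m crank '1.5 -2.3 -5 0 0 0; 2.7 -4 -9 0 0 0; 3.1 -4.8 -10.6 0 0 0; 3.1 -4.8 -10.6 0 0 0'; python3 tg.py 0
python3 - <<'E'
from f4 import *
boxes('top','f5',130,170,230,250,7,[(34,0)],50)
E
```

```text
t: 20.15
eef_pos: [386.0, 294.8, 66.5]
eef_rot: [[0.341, -0.9, 0.272], [-0.795, -0.431, -0.427], [0.501, -0.07, -0.862]]
ft_force: [-0.2, -0.3, 0.6]
opening: 0.541
20.15 (array([ 1.03, -1.4 , -2.89]), array([ 0.001, -0.001,  0.001]))
```

View pics/f5.png

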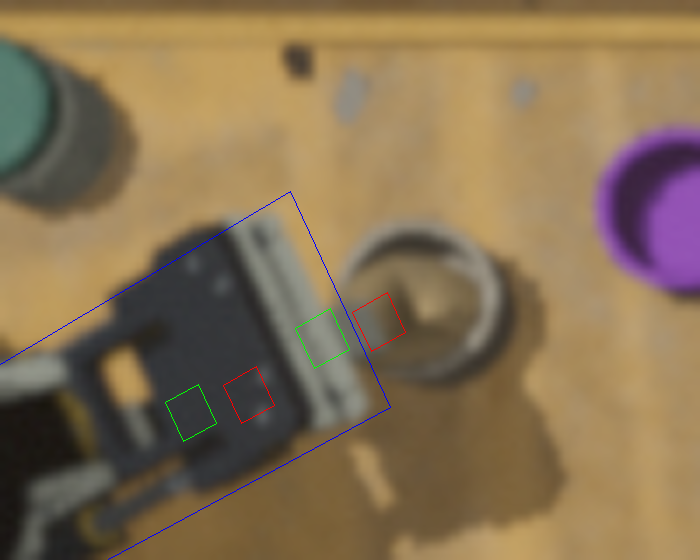

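```bash
python3 -m crank '0.5 -0.7 -1.4 0 0 0; 0.8 -1.1 -2.2 0 0 0; 1.0 -1.4 -2.9 0 0 0; 1.0 -1.4 -2.9 0 0 0'; python3 tg.py 0
python3 - <<'E'
from f4 import *
boxes('top','f6',130,170,230,250,7,[(34,0)],50)
E
```

```text
t: 20.7
eef_pos: [396.0, 281.6, 37.4]
eef_rot: [[0.342, -0.899, 0.273], [-0.795, -0.432, -0.426], [0.501, -0.071, -0.863]]
ft_force: [1.1, -0.2, -0.3]
opening: 0.536
20.7 (array([ 0.03, -0.09,  0.02]), array([ 0.   , -0.001,  0.   ]))
```

View pics/f6.png

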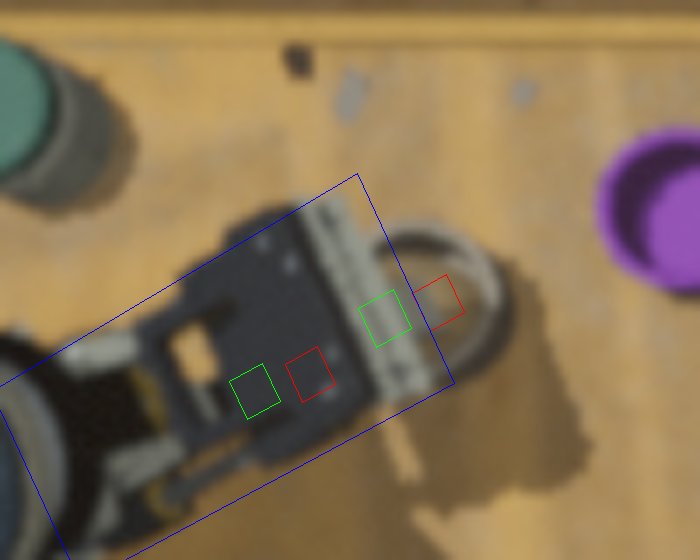

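```bash
python3 -m crank '0 0 0 0 0 0; 0 0 0 0 0 0; 0 0 0 0 0 0; 0 0 0 0 0 0; 0 0 0 0 0 0' 0.3 12; python3 -m crank '0 0 0 0 0 0; 0 0 0 0 0 0' | grep -E "open|force"
```

```text
t: 21.38
eef_pos: [396.1, 282.0, 38.0]
eef_rot: [[0.342, -0.899, 0.274], [-0.795, -0.432, -0.426], [0.501, -0.072, -0.863]]
ft_force: [0.6, -0.3, 1.7]
opening: 0.082
ft_force: [1.4, 0.5, 2.5]
opening: 0.08
```

```bash
python3 -m crank '-0.27 0.43 0.86 0 0 0; -0.8 1.3 2.6 0 0 0; -1.4 2.1 4.3 0 0 0; -1.9 3 6 0 0 0; -2.2 3.4 9 0 0 0; -2.2 3.4 12 0 0 0; -2.2 3.4 12 0 0 0' 0.3 22
python3 - <<'E'
from f4 import *
boxes('top','f7',130,160,240,250,7,[(34,0)],7.5)
shot('side','s8')
E
```

```text
t: 22.5
eef_pos: [374.3, 317.1, 159.8]
eef_rot: [[0.341, -0.899, 0.275], [-0.797, -0.432, -0.423], [0.499, -0.075, -0.863]]
ft_force: [-0.6, -0.1, -1.5]
opening: 0.08
```

View pics/f7.png

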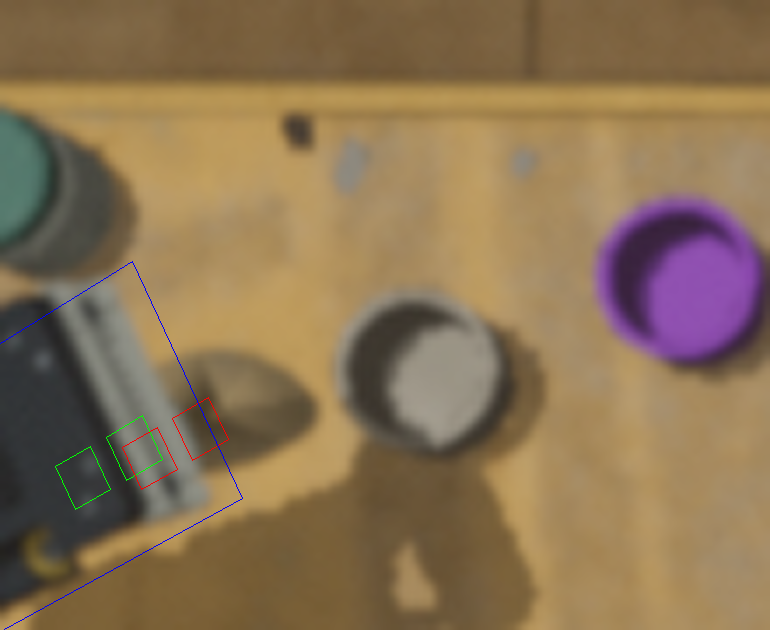

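View pics/s8.png

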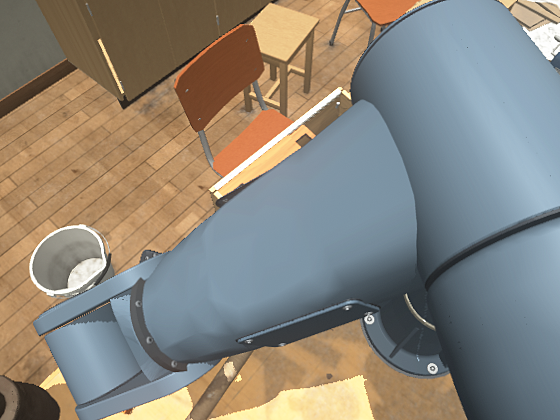

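```bash
cat > hand.py <<'E'
from opt import *
c,u,n,w=np.load('ribpose.npy')
Rg=np.load('Rg.npy'); tg=np.array([396.1,281.8,37.7])
c_t=Rg.T@(c-tg); c_t[0]=0   # centred between jaws
W_t=Rg.T@w; U_t=np.array([0,0,-1.]) 
def prof():
    ls=np.linspace(-44.5,44.5,40);d=44.5-abs(ls);Wd=np.interp(d,[0,2,5,20,44.5],[10,14,18,30,40])
    return np.r_[np.c_[-20+Wd,ls],[[-20,44.5],[-20,-44.5]]]
def ribpts(p,R,phi=0,du=0,dw=0):
    # w_t along tool -y or +y
    sg=np.sign(W_t[1]); o=prof()
    cs,sn=np.cos(phi),np.sin(phi)
    a=o[:,0]*cs-o[:,1]*sn+dw; b=o[:,0]*sn+o[:,1]*cs+du
    P=np.c_[0*a,sg*a,-b]+[0,c_t[1],c_t[2]]
    return [ (P+[s*3.75,0,0])@R.T+p for s in(-1,1)]
E
python3 - <<'E'
from hand import *
print('c_t',c_t,'W_t',W_t)
o=monitor.get_obs();im=[]
C=eyes.camera('top')
for phi in(0,.1,-.1):
    f=ribpts(o['eef_pos'],o['eef_rot'],phi)
    k=8;a=cv2.resize(C['img'][200:240,145:185,::-1],None,fx=k*.8,fy=k*.8,interpolation=cv2.INTER_CUBIC)
    draw(a,C,f,145,200,k*.8,(0,255,0)); im.append(a)
cv2.imwrite('pics/h1.png',np.hstack(im))
E
```

```text
c_t [ 0.         -6.70185643 -9.41901888] W_t [-1.04745437e-17 -1.00000000e+00  8.26541654e-18]
```

View pics/h1.png

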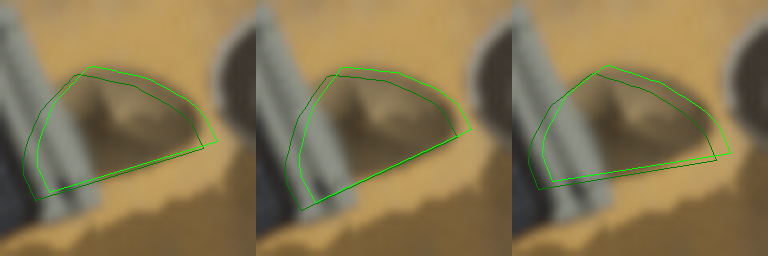

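Run:
```python
from hand import *
o=monitor.get_obs();im=[]
C=eyes.camera('top');k=14
for phi,du,dw in((.03,0,0),(.08,2,1)):
    f=ribpts(o['eef_pos'],o['eef_rot'],phi,du,dw)
    a=cv2.resize(C['img'][204:232,150:178,::-1],None,fx=k,fy=k,interpolation=cv2.INTER_CUBIC)
    a=np.clip((a.astype(float)-40)*1.6,0,255).astype(np.uint8)
    draw(a,C,f,150,204,k,(0,255,0)); im.append(a)
cv2.imwrite('pics/h2.png',np.hstack(im))
```

```text
(no output)
```

View pics/h2.png

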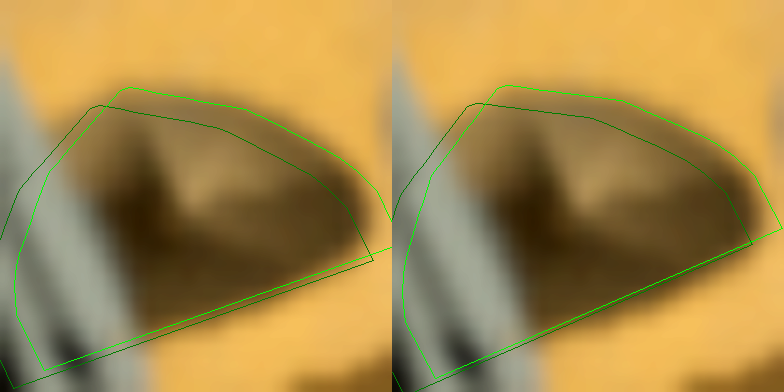

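Run:
```python
from h import *; from plan import *
C=eyes.camera('top');img=C['img'][...,::-1].copy();k=11
a=cv2.resize(img[180:240,345:435],None,fx=k*.8,fy=k*.8,interpolation=cv2.INTER_CUBIC);s=k*.8
def d(P,col):
    q=(proj(C,P)-[345,180]+.5)*s-.5; cv2.polylines(a,[np.round(q).astype(int)],True,col,1)
for y in(-165,-113):
    d([cw(x,y+e,58) for x,e in((-22,-5),(22,-5),(22,5),(-22,5))],(0,255,0))
    d([cw(x,y+e,58) for x,e in((-35,-20),(35,-20),(35,20),(-35,20))],(255,0,0))
d([cw(x,-165+e,97) for x,e in((-21.5,-3),(21.5,-3),(21.5,3),(-21.5,3))],(255,255,0))
d([cw(x,-34+e,126+x*.176) for x,e in((-37.5,-18),(37.5,-18),(37.5,18),(-37.5,18))],(255,0,255))
cv2.imwrite('pics/b1.png',a)
```

```text
(no output)
```

View pics/b1.png

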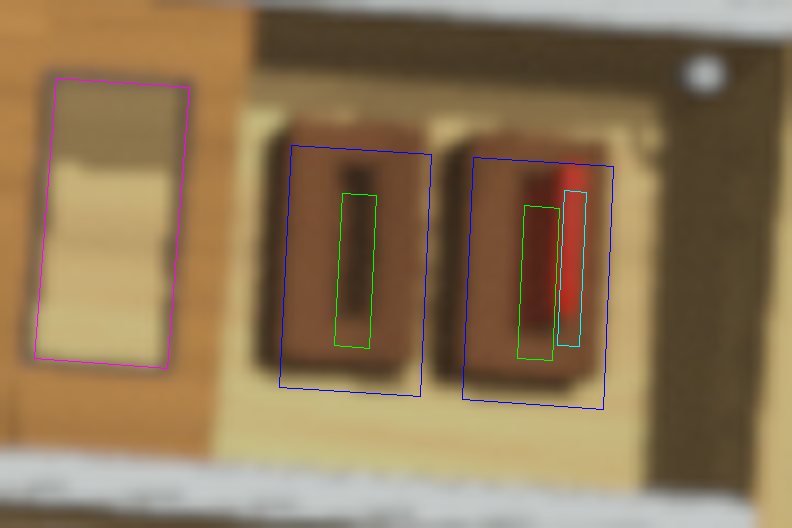

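```bash
cat > place.py <<'E'
from hand import *; from plan import *
phi=.05
SL=np.array([0.,0])
def tgt(sl,zc,phi=phi,dw=0):
    R0=down(YAW-np.pi/2); wdir=-R0[:,1]
    z=-(np.array([0,0,1.])+phi*wdir); z/=np.linalg.norm(z)
    x=R0[:,0]; y=np.cross(z,x); R=np.c_[x,y,z]
    ct=c_t.copy(); ct[1]-=dw
    return np.array([*sl,zc])-R@ct, R
E
python3 - <<'E'
from place import *
C=eyes.camera('top')
a=atz(C,(384.9,207.2),58);b=atz(C,(384.9,207.05),58);print(a,b,cw(0,-113,0))
c0=cw(0,0,0);d=a-c0;cy,sy=np.cos(YAW),np.sin(YAW);print('case',cy*d[0]+sy*d[1],-sy*d[0]+cy*d[1])
o=monitor.get_obs()
for z in(150,110):
    p,R=tgt(a[:2],z);print(z,p,delta(o['eef_pos'],o['eef_rot'],p,R))
E
```

```text
[ 417.21931143 -213.01030952   58.        ] [ 417.60056012 -213.01673243   58.        ] [ 409.49399975 -212.96356841    0.        ]
case 7.7121699356378715 -112.54716429620925
150 [ 410.07044234 -212.54713121  140.9274076 ] (array([  3.61, -52.85,  -1.68]), array([ 0.499,  0.219, -0.494]))
110 [ 410.07044234 -212.54713121  100.9274076 ] (array([  3.61, -52.85,  -5.68]), array([ 0.499,  0.219, -0.494]))
```

```bash
python3 -m crank '0 -2 5 0 0 0; 0.5 -8 6 0 0 0; 1 -14 6 0.1 0.04 -0.1; 1.5 -20 6 0.2 0.09 -0.2; 2 -26 6 0.3 0.13 -0.3; 2.5 -32 6 0.4 0.17 -0.4; 3 -38 6 0.5 0.22 -0.494; 3.6 -44 6 0.5 0.22 -0.494; 3.6 -49 6 0.5 0.22 -0.494; 3.6 -52.8 6 0.5 0.22 -0.494'
python3 - <<'E'
from place import *
o=monitor.get_obs();p,R=tgt([417.4,-213],150);print(o['t'],delta(o['eef_pos'],o['eef_rot'],p,R))
E
```

```text
t: 24.35
eef_pos: [409.7, -214.4, 217.9]
eef_rot: [[-0.065, -0.997, -0.05], [-0.998, 0.065, 0.004], [-0.001, 0.05, -0.999]]
ft_force: [1.0, 0.3, -0.3]
opening: 0.077
24.45 (array([ 0.06,  0.4 , -7.67]), array([ 0.   , -0.   ,  0.004]))
```

```bash
python3 -m crank '0 0.2 -3 0 0 0; 0 0.2 -4 0 0 0; 0 0.2 -4 0 0 0'
python3 - <<'E'
from place import *
o=monitor.get_obs();p,R=tgt([417.4,-213],103);print(o['t'],delta(o['eef_pos'],o['eef_rot'],p,R))
C=shot('top','t9');crop(cv2.imread('pics/t9.png'),340,140,460,250,6,'t9c')
C=shot('side','s9')
E
```

```text
t: 24.82
eef_pos: [410.0, -209.5, 177.8]
eef_rot: [[-0.064, -0.997, -0.051], [-0.998, 0.063, 0.005], [-0.001, 0.051, -0.999]]
ft_force: [-0.3, -0.1, 0.4]
opening: 0.079
24.925 (array([-0.03, -0.26, -8.47]), array([-0.   ,  0.001, -0.001]))
```

View pics/t9c.png

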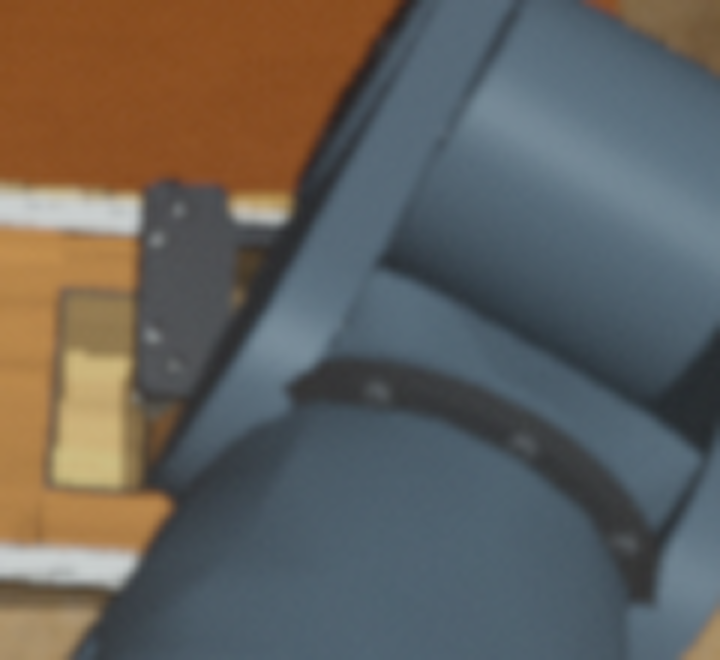

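View pics/s9.png

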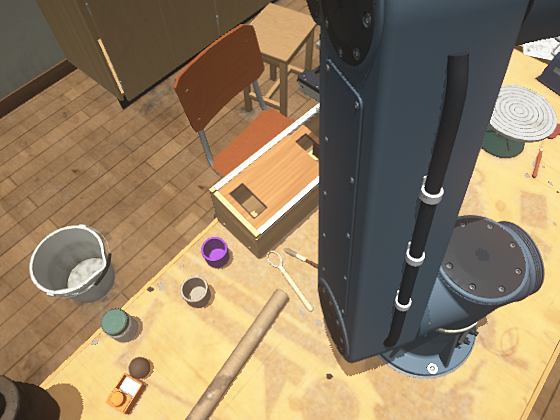

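```bash
python3 -m crank '0.1 -0.26 -3 0 0 0; 0.1 -0.26 -6 0 0 0; 0.1 -0.26 -8 0 0 0; 0.1 -0.26 -8 0 0 0; 0.1 -0.26 -8 0 0 0'
python3 - <<'E'
from place import *
o=monitor.get_obs();p,R=tgt([418.4,-213],103);print(o['t'],delta(o['eef_pos'],o['eef_rot'],p,R))
E
```

```text
t: 25.65
eef_pos: [411.6, -212.9, 98.9]
eef_rot: [[-0.064, -0.997, -0.049], [-0.998, 0.064, 0.003], [-0.0, 0.049, -0.999]]
ft_force: [-0.3, -0.2, -0.4]
opening: 0.078
25.75 (array([-0.04,  0.04, -0.5 ]), array([-0.   ,  0.001, -0.   ]))
```

```bash
python3 -m crank '0 0.04 -0.5 0 0 0;0 0.04 -0.7 0 0 0'|grep -E "pos|force"; for i in 1 2 3; do python3 -m crank '0 0 -0.15 0 0 0; 0 0 -0.3 0 0 0'|grep -E "pos|force"; done
```

```text
eef_pos: [411.0, -212.2, 90.7]
ft_force: [0.6, -1.0, -0.1]
eef_pos: [411.1, -212.2, 87.8]
ft_force: [0.6, -0.1, -1.3]
eef_pos: [411.0, -212.2, 84.8]
ft_force: [0.7, -0.0, -0.4]
eef_pos: [411.0, -212.2, 81.7]
ft_force: [1.3, 0.3, -0.1]
```

```bash
for i in 1 2 3; do python3 -m crank '0 0 -0.2 0 0 0; 0 0 -0.4 0 0 0'|grep -E "pos|force"; done
```

```text
eef_pos: [411.0, -212.2, 77.7]
ft_force: [0.5, 0.5, -0.9]
eef_pos: [411.1, -212.2, 73.7]
ft_force: [-0.4, -1.0, -0.5]
eef_pos: [411.1, -212.2, 69.7]
ft_force: [0.1, -0.5, -0.1]
```

```bash
for i in 1 2 3 4; do python3 -m crank '0 0 -0.15 0 0 0; 0 0 -0.3 0 0 0'|grep -E "pos|force"; done
```

```text
eef_pos: [411.0, -212.2, 66.8]
ft_force: [-0.7, -1.1, 0.4]
eef_pos: [411.1, -212.2, 63.8]
ft_force: [0.3, -0.0, -0.1]
eef_pos: [411.0, -212.2, 60.7]
ft_force: [-0.4, 0.2, 0.0]
eef_pos: [411.1, -212.2, 57.8]
ft_force: [-0.3, 0.5, -1.1]
```

```bash
for i in 1 2 3; do python3 -m crank '0 0 -0.1 0 0 0; 0 0 -0.25 0 0 0'|grep -E "pos|force"; done
```

```text
eef_pos: [411.1, -212.2, 55.3]
ft_force: [0.8, 0.2, 0.1]
eef_pos: [411.1, -212.2, 52.8]
ft_force: [-0.9, 0.2, -1.2]
eef_pos: [411.1, -212.2, 50.3]
ft_force: [-0.1, -1.1, -1.2]
```

```bash
for i in 1 2 3; do python3 -m crank '0 0 -0.05 0 0 0; 0 0 -0.1 0 0 0'|grep -E "pos|force"; done
```

```text
eef_pos: [411.1, -212.2, 49.3]
ft_force: [0.2, -0.3, -1.6]
eef_pos: [411.1, -212.2, 48.4]
ft_force: [0.2, 0.8, 1.5]
eef_pos: [411.4, -212.4, 47.9]
ft_force: [-0.5, 1.8, 11.4]
```

```bash
python3 -m crank '0 0 0.06 0 0 0; 0 0 0.06 0 0 0; 0 0 0.06 0 0 0' 2.5|grep -E "t:|pos|force|open"; python3 -m crank '0 0 1 0 0 0; 0 0 4 0 0 0; 0 0 9 0 0 0; 0 6 13 0 0 0; 0 12 13 0 0 0; 0 18 13 0 0 0; 0 24 13 0 0 0; 0 27 13 0 0 0'
python3 - <<'E'
from h import *
C=shot('top','t10');crop(cv2.imread('pics/t10.png'),340,170,440,245,8,'t10c')
C=shot('side','s10')
E
```

```text
t: 30.38
eef_pos: [411.0, -212.1, 47.9]
eef_rot: [[-0.064, -0.997, -0.05], [-0.998, 0.064, 0.004], [-0.001, 0.051, -0.999]]
ft_force: [-0.7, -0.7, -0.7]
opening: 0.262
t: 31.38
eef_pos: [410.6, 60.3, 178.7]
eef_rot: [[-0.062, -0.997, -0.049], [-0.998, 0.062, 0.004], [-0.001, 0.049, -0.999]]
ft_force: [0.3, -0.0, -0.5]
opening: 0.267
```

View pics/t10c.png

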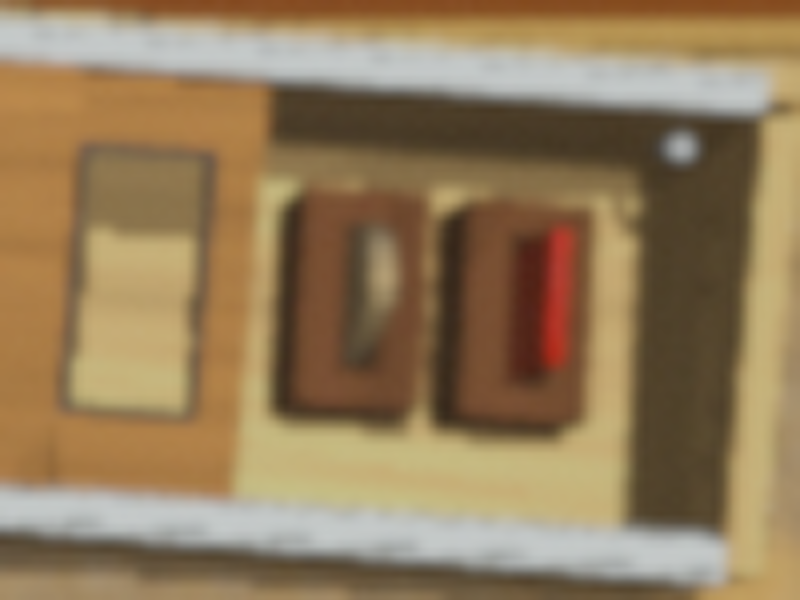

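View pics/s10.png

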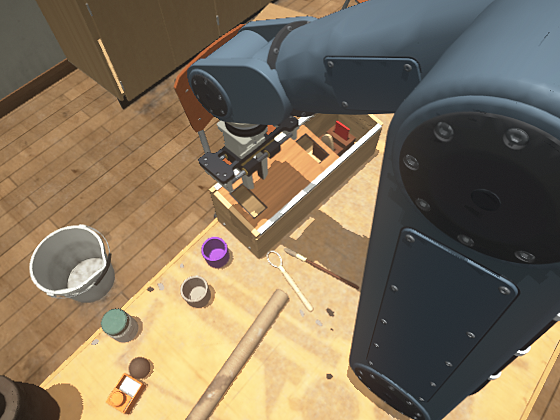

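Run:
```python
from h import *; from plan import *
o=monitor.get_obs();p=cw(0,-37,115);print(o['eef_pos'],p,delta(o['eef_pos'],o['eef_rot'],p,down(YAW)),delta(o['eef_pos'],o['eef_rot'],p,down(YAW+np.pi)),o['joint_positions'].round(2))
```

```text
[410.84664255  60.02201806 178.60052334] [ 414.40776983 -137.12258435  115.        ] (array([  0.36, -19.71,  -6.36]), array([ 0.035, -0.042,  1.567])) (array([  0.36, -19.71,  -6.36]), array([-0.042, -0.035, -1.574])) [0.03 0.14 1.95 0.01 1.1  1.66]
```

```bash
python3 -m crank '0 -2 0 0.004 -0.005 0.18; 0 -4 0 0.008 -0.01 0.36; 0 -6 0 0.012 -0.014 0.54; 0 -8 0 0.016 -0.019 0.72; 0 -10 0 0.02 -0.024 0.9; 0 -13 0 0.024 -0.029 1.08; 0 -16 0 0.028 -0.034 1.26; 0.3 -19 -1 0.032 -0.039 1.44; 0.4 -19.7 -3 0.035 -0.042 1.567; 0.4 -19.7 -5 0.035 -0.042 1.567' 0 20;  python3 - <<'E'
from h import *; from plan import *
o=monitor.get_obs();p=cw(0,-37,83);print(o['eef_pos'],o['opening'],delta(o['eef_pos'],o['eef_rot'],p,down(YAW)))
E
```

```text
t: 32.72
eef_pos: [414.8, -140.8, 127.8]
eef_rot: [[0.998, -0.068, 0.001], [-0.068, -0.998, -0.002], [0.001, 0.002, -1.0]]
ft_force: [0.8, 0.4, -0.3]
opening: 0.003
[ 414.79256105 -140.77347447  127.84885188] 0.0030839696316436144 (array([-0.04,  0.37, -4.48]), array([0.002, 0.001, 0.003]))
```

```bash
python3 -m crank '0 0 -0.5 0 0 0; 0 0 -1.5 0 0 0; 0 0 -2.5 0 0 0'|grep -E "pos|force"; python3 -m crank '0 0 -0.5 0 0 0; 0 0 -1 0 0 0; 0 0 -1.5 0 0 0; 0 0 -2 0 0 0; 0 0 -2 0 0 0'|grep -E "pos|force"
```

```text
eef_pos: [415.3, -139.3, 102.9]
ft_force: [0.6, -1.1, -0.3]
eef_pos: [414.9, -139.1, 82.7]
ft_force: [0.0, 0.4, 0.6]
```

```bash
python3 -m crank '-0.04 -0.6 0 0 0 0; -0.1 -1.4 0 0 0 0; -0.16 -2.4 0 0 0 0; -0.22 -3.4 0 0 0 0; -0.29 -4.5 0 0 0 0; -0.36 -5.6 0 0 0 0; -0.43 -6.7 0 0 0 0;-0.5 -7.8 0 0 0 0; -0.58 -8.9 0 0 0 0; -0.65 -10 0 0 0 0'|grep -E "t:|pos|force"; python3 -m crank '-0.06 -1 0 0 0 0; -0.13 -2 0 0 0 0; -0.19 -2.9 0 0 0 0'|grep -E "pos|force"
```

```text
t: 34.98
eef_pos: [408.4, -239.9, 82.9]
eef_rot: [[0.998, -0.068, 0.0], [-0.068, -0.998, -0.001], [0.0, 0.001, -1.0]]
ft_force: [-2.2, 3.0, -1.0]
eef_pos: [406.6, -268.9, 82.9]
ft_force: [-1.7, 3.1, -0.5]
```

```bash
for i in 1 2 3 4; do python3 -m crank '-0.01 -0.15 0 0 0 0; -0.02 -0.3 0 0 0 0; -0.02 -0.3 0 0 0 0'|grep -E "pos|force"; done
```

```text
eef_pos: [406.7, -271.4, 83.1]
ft_force: [-0.8, 0.9, -0.2]
eef_pos: [406.6, -273.6, 83.1]
ft_force: [1.6, 5.9, 2.4]
eef_pos: [406.2, -277.4, 83.0]
ft_force: [0.9, -0.6, 0.4]
eef_pos: [405.8, -280.5, 82.9]
ft_force: [0.2, -0.5, 0.4]
```

```bash
for i in 1 2 ; do python3 -m crank '-0.01 -0.15 0 0 0 0; -0.02 -0.25 0 0 0 0; -0.02 -0.25 0 0 0 0'|grep -E "pos|force"; done
```

```text
eef_pos: [405.6, -282.9, 82.9]
ft_force: [-0.8, 0.6, 0.1]
eef_pos: [405.4, -285.1, 82.9]
ft_force: [0.5, 2.3, 0.3]
```

```bash
python3 -m crank '-0.01 -0.1 0 0 0 0; -0.01 -0.1 0 0 0 0'|grep -E "pos|force"; python3 -m crank '0 0.7 0 0 0 0; 0 1 0 0 0 0; 0 1 3 0 0 0; 0 1 9 0 0 0; 0 7 12 0 0 0; 0 13 12 0 0 0; 0 19 12 0 0 0; 0 25 12 0 0 0; 0 31 12 0 0 0; 0 37 12 0 0 0' |grep -E "t:|pos|force"
python3 - <<'E'
from h import *
C=shot('top','t11');crop(cv2.imread('pics/t11.png'),240,155,450,250,3.8,'t11c')
C=shot('side','s11')
E
```

```text
eef_pos: [405.4, -285.7, 82.9]
ft_force: [1.0, 4.6, 1.9]
t: 39.1
eef_pos: [405.1, 85.7, 203.2]
eef_rot: [[0.998, -0.068, 0.001], [-0.068, -0.998, -0.001], [0.001, 0.001, -1.0]]
ft_force: [1.3, 0.1, -0.3]
```

View pics/t11c.png

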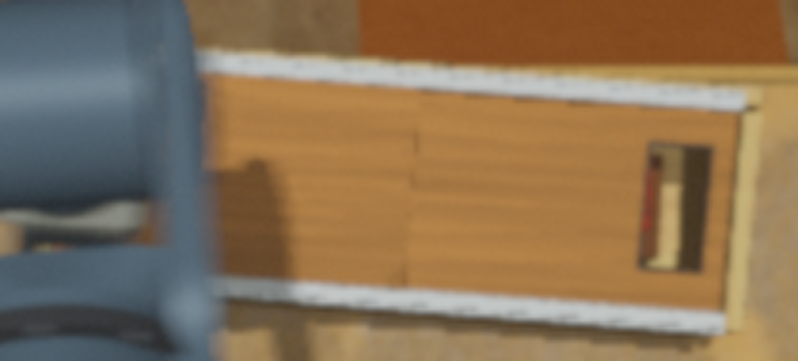

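View pics/s11.png

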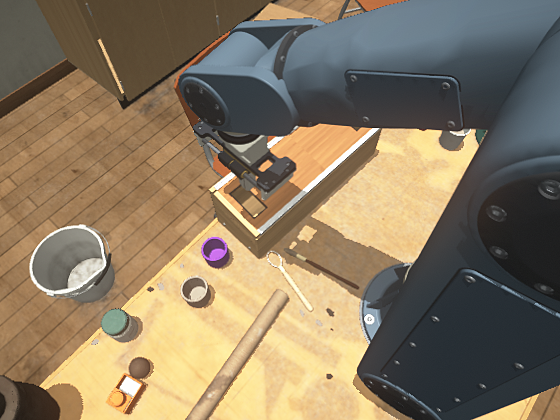

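```bash
python3 -m crank '0 0 2 0 0 0; 0 0 2 0 0 0; 0 0 2 0 0 0' | grep -E "t:|force"
python3 - <<'E'
from h import *; from plan import *
C=eyes.camera('top');k=6.6
a=cv2.resize(C['img'][160:250,360:460,::-1],None,fx=k,fy=k,interpolation=cv2.INTER_CUBIC)
q=(proj(C,[cw(x,-176+e,126+x*.176) for x,e in((-37.5,-18),(37.5,-18),(37.5,18),(-37.5,18))])-[360,160]+.5)*k
cv2.polylines(a,[np.round(q).astype(int)],True,(255,0,255),1);cv2.imwrite('pics/end.png',a)
E
```

```text
t: 39.58
eef_rot: [[0.998, -0.069, -0.0], [-0.069, -0.998, -0.001], [-0.0, 0.001, -1.0]]
ft_force: [-0.0, 0.4, -0.6]
```

View pics/end.png

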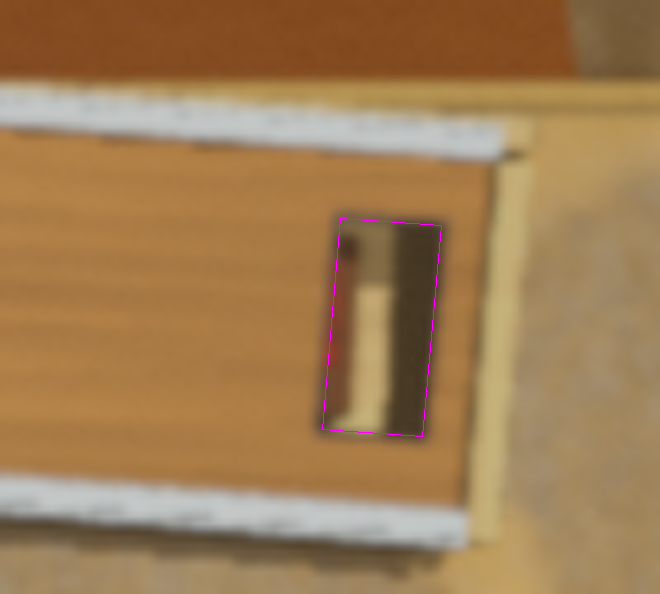

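The hand slot lies exactly on the outline predicted for a shut door, with its centre near crop pixel (382,328). No gap is left beside the frame.

```bash
python3 -c "
from cell import job_done; print(job_done())"
```

```text
the job is handed in; nothing more can be done
None
```

The rib is in the empty block at the bottom of its slot, and the right-hand door is shut again on its catch. I handed the job in at about 40 s.

**What I did:**
- **Opening:** I slid the right door open until it pressed its rubber buffer. The force peaked at about 20 N, with the buffer squeezed by a few mm, and I then eased off.
- **Placing the rib:** I took the rib from the grey pot and lowered it into the slot in small steps. It touched the floor at 11 N, within 0.5 mm of the expected height, and I let go.
- **Closing:** I pushed the door shut by its hand slot. The catch showed as a rise to about 6 N that then dropped away, followed by light contact (about 5 N) at the closed position.

**Last checks:**
- The pictures show the door's hand slot exactly where a shut door's should be, and the left door shut.
- The scraper still shows through the slot, and the pot is standing.
- The robot touches nothing.
- I last saw the rib standing in its block just before closing the door. It is now hidden.

**What disagreed:**
- **Finger length:** the real fingertips sit about 34 mm short of the stated TCP. My first two pushes therefore passed over the door without moving it. I then probed for the surface, which pressed the fingertips on the door board at about 36 N for a moment, and corrected for the difference from there on.
- **Block position:** the blocks sit about 8 mm further back than the case centre line, measured from the images.

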